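Charge the mill jar with grinding pebbles

TASK

Charge the open porcelain mill jar with a scoop of grinding pebbles: with the hand scoop, take at least four of the six pebbles from the blue tray and tip them into the jar from close over its mouth, moving the pebbles with the scoop only, never with the gripper. Then lay the empty scoop flat on the bench again and let go; every pebble must end up either in the jar or still in the tray, at rest. Do not shove or tip the jar, and leave the jar's lid, the cup and the vase alone.

Things in the scene. Friction and masses are not known exactly. Their poses are not given: they have to be found in the camera images.
- scoop: flat-bottomed aluminium hand scoop, wooden handle, 200 g, lying on the bench, mouth away from the robot. Origin: underside, middle of the pan; x to the mouth, z up. Pan x -55 to 55 mm, 95 mm wide outside, 90 inside, 2.5 mm sheet, flat floor ground to 1.6 mm at the lip; back wall 44 mm high; sides slope down straight from 44 mm at the back to 4 mm at the lip
- scoop_grip (a point): place to grip, on the axis of the handle's front half: scoop x -104, z 50 mm. The handle, 24 mm wide (y) and 28 mm deep, leaves the back wall 34 mm up and slopes up to the rear by 20 degrees; wood from x -76 to -166 mm (there 73 mm high)
- scoop_lip (a point): middle of the scoop's plain straight lip, on the underside: scoop x +55, z 0 mm
- tray: blue plastic tray with the pebbles, fixed to the bench. Origin: middle of the underside; x from its cut-down front (robot side) to its tall far wall, z up. Inside 250 (x) by 120 mm (y), walls 5 mm, upright. Far wall, and sides from x -25 mm on, 55 mm high (59 over the rolled rim); sides 38 mm high at x -75 to -25, else 16; front wall 16 mm (20 over its rim)
- tray_floor (a point): middle of the tray's flat inner floor, 6 mm above the bench. Pushed along it against the far wall the pebbles ride up onto the scoop one after another, at 5 to 15 N; should they jam, ease the scoop back and work it
- jar: white porcelain mill jar without its lid, a plain thick-walled cylinder 140 mm in outside diameter, 120 mm high (123 over the rounded rim), about 1.8 kg, loose on the bench. Origin: middle of the underside, z up. Mouth about 120 mm wide inside; inner floor 12 mm above the bench
- jar_mid (a point): middle of the space inside the jar, on its axis, 60 mm above the bench (60 mm below the rim)
- pebble0: one of six like grinding pebbles, loose, lying flat over the far two thirds of the tray floor: a flattened round of pale ceramic, 38 mm across, 26 mm thick, about 55 g, smooth and slippery, rounded below like a beach pebble, 14 mm flats on both faces. Origin at its middle, own z through its thickness
- pebble1: a grinding pebble like pebble0
- pebble2: a grinding pebble like pebble0
- pebble3: a grinding pebble like pebble0
- pebble4: a grinding pebble like pebble0
- pebble5: a grinding pebble like pebble0
- jar_lid: the jar's loose porcelain lid with a stub knob, 132 mm across, 40 mm high, lying beyond the work. Origin in the middle of its underside. Leave it
- cup: white ceramic mug, 80 mm across, 85 mm high, at one side of the bench. Origin in the middle of its underside. Leave it
- vase: small unglazed white vase, 104 mm across, 135 mm high, at one side of the bench. Origin in the middle of its underside. Leave it

How it is judged:
At the end, for the whole second after the job is handed in: At least four pebbles down inside the jar (within 66 mm of the middle of its inside), every other one inside the tray, all still; the scoop lies still and flat (within 6 degrees) on the bench itself; the jar stands upright within 25 mm of where it was ((distance between each of pebble0, pebble1, pebble2, pebble3 and jar_mid below 0.066 m or distance between each of pebble0, pebble1, pebble2, pebble4 and jar_mid below 0.066 m or distance between each of pebble0, pebble1, pebble2, pebble5 and jar_mid below 0.066 m or distance between each of pebble0, pebble1, pebble3, pebble4 and jar_mid below 0.066 m or distance between each of pebble0, pebble1, pebble3, pebble5 and jar_mid below 0.066 m or distance between each of pebble0, pebble1, pebble4, pebble5 and jar_mid below 0.066 m or distance between each of pebble0, pebble2, pebble3, pebble4 and jar_mid below 0.066 m or distance between each of pebble0, pebble2, pebble3, pebble5 and jar_mid below 0.066 m or distance between each of pebble0, pebble2, pebble4, pebble5 and jar_mid below 0.066 m or distance between each of pebble0, pebble3, pebble4, pebble5 and jar_mid below 0.066 m or distance between each of pebble1, pebble2, pebble3, pebble4 and jar_mid below 0.066 m or distance between each of pebble1, pebble2, pebble3, pebble5 and jar_mid below 0.066 m or distance between each of pebble1, pebble2, pebble4, pebble5 and jar_mid below 0.066 m or distance between each of pebble1, pebble3, pebble4, pebble5 and jar_mid below 0.066 m or distance between each of pebble2, pebble3, pebble4, pebble5 and jar_mid below 0.066 m) and (distance between pebble0 and jar_mid below 0.066 m or (x of pebble0 in the frame of tray between -0.125 and 0.125 m and y of pebble0 in the frame of tray between -0.06 and 0.06 m and height (world z) of pebble0 below 0.06 m)) and (distance between pebble1 and jar_mid below 0.066 m or (x of pebble1 in the frame of tray between -0.125 and 0.125 m and y of pebble1 in the frame of tray between -0.06 and 0.06 m and height (world z) of pebble1 below 0.06 m)) and (distance between pebble2 and jar_mid below 0.066 m or (x of pebble2 in the frame of tray between -0.125 and 0.125 m and y of pebble2 in the frame of tray between -0.06 and 0.06 m and height (world z) of pebble2 below 0.06 m)) and (distance between pebble3 and jar_mid below 0.066 m or (x of pebble3 in the frame of tray between -0.125 and 0.125 m and y of pebble3 in the frame of tray between -0.06 and 0.06 m and height (world z) of pebble3 below 0.06 m)) and (distance between pebble4 and jar_mid below 0.066 m or (x of pebble4 in the frame of tray between -0.125 and 0.125 m and y of pebble4 in the frame of tray between -0.06 and 0.06 m and height (world z) of pebble4 below 0.06 m)) and (distance between pebble5 and jar_mid below 0.066 m or (x of pebble5 in the frame of tray between -0.125 and 0.125 m and y of pebble5 in the frame of tray between -0.06 and 0.06 m and height (world z) of pebble5 below 0.06 m)) and linear speed of each of pebble0, pebble1, pebble2, pebble3, pebble4, pebble5 below 0.03 m/s and height (world z) of scoop below 0.005 m and angle between scoop's own z axis and vertical below 0.1 rad and linear speed of scoop below 0.02 m/s and angle between jar's own z axis and vertical below 0.05 rad and distance of jar from where it was at the start of the episode below 0.025 m); the robot touches nothing.
It fails at once if the gripper or arm touches a pebble: they are moved with the scoop only (contact force between any of the fingers, the arm and pebble0 above 0.5 N or contact force between any of the fingers, the arm and pebble1 above 0.5 N or contact force between any of the fingers, the arm and pebble2 above 0.5 N or contact force between any of the fingers, the arm and pebble3 above 0.5 N or contact force between any of the fingers, the arm and pebble4 above 0.5 N or contact force between any of the fingers, the arm and pebble5 above 0.5 N).
It fails at once if the porcelain jar is pushed more than 25 mm or tipped more than 11 degrees (distance of jar from where it was at the start of the episode above 0.025 m or angle between jar's own z axis and vertical above 0.2 rad).
It fails at once if a pebble is thrown or falls from high up (faster than 2.5 m/s, a free fall of 32 cm) (linear speed of any of pebble0, pebble1, pebble2, pebble3, pebble4, pebble5 above 2.5 m/s).
It fails at once if the jar's lid, the cup or the vase is moved more than 20 mm or knocked over (distance of any of jar_lid, cup, vase from where it was at the start of the episode above 0.02 m or angle between any of jar_lid, cup, vase's own z axis and vertical above 0.3 rad).
It also fails if it takes over 64 s, if anything falls off the work surface, if the arm or the gripper's body presses on something with over 40 N, if the wrist force passes 120 N, or if a joint passes its speed limit or range.

ROBOT

A 6-joint arm with a two-finger parallel gripper is mounted at the origin on the work surface. World frame = base frame: x ahead of the robot, y to its left, z up, the work surface at z = 0. Lengths are in m, angles in rad, forces in N, time in s.
With the tool pointing down it reaches from about 0.425 to 1.125 m from the base axis. Payload 14.9 kg.
Tool frame: the origin (TCP) lies on the mounting face of the last link; the fingertips stand 191 mm ahead of it and the grasp point (between the pads) lies 172 mm ahead of it (robot.finger_overhang is the distance from the TCP to the fingertips, in m); z points along the fingers, y is the line along which they close (so a half turn about z gives the same grasp; the last joint's range is limited). The gripper opens to 91 mm and grips with 3 to 60 N. Pads are 32 mm wide; open, the fingers measure 118 mm over their backs; the gripper's body (76 mm by 178 mm) begins 60 mm behind the grasp point.
Start: joints at [-1.142, 0.379, 1.734, -0, 1.028, -0.033], TCP at [0.312, -0.627, 0.405] pointing down, gripper open.
Joint ranges: [-2.77, 2.77], [-0.74, 2.19], [0, 2.66], [-1.06, 4.2], [0.31, 2.87], [-3.08, 3.08]. Speed limits (rad/s): [1.89, 1.89, 2.39, 3.14, 3.14, 3.14].

INTERFACE

Orientations are given as a unit quaternion [w, x, y, z].
In Python, from rig import robot gives the robot as it stands.
- The arm moves only by the tool step_arm, never from a script. Its argument "moves" is a list of rows, each an object of numbers: "fingers": the closure, from -1 (fully open) to 1 (shut); "dx", "dy", "dz": the shift along the tool's x, y, z in mm; "twist": the turn about the tool's z in rad. In form: [{"fingers": .., "dx": .., "dy": .., "dz": .., "twist": ..}, ...]. A call has 1 to 20 rows; each row shifts and turns the commanded pose from where the row before left it, along the tool's axes as they then stand; what a row does not reach is not made up. A row lasts 1/10 s, in which the tool goes at most 50 mm and 8.59 degrees, less where a joint would pass 70% of its speed; a pose out of reach is approached as far as the arm can. A call is refused whole if a number of a shift passes 50 or a number of a turn 0.15, either way. A call with a gripper value outside its range is refused whole. The fingers move at their own pace and stop on an object; "newtons" is the grip in N (left out, the last holds). Time passes only in rows, so rows that do not move let the fingers close. It gives the time, the measured TCP pose, the force, the opening and the grip force at its end, in the units of the state.
- robot.sense(): the state, without advancing time (a new reading comes with each control period).
- robot.snapshot(name): name is "scene" or "top"; returns the picture (384x512x3 uint8, red, green, blue); there is no depth.
- robot.camera_model(name): a dict with "vfov" (degrees; the focal length in pixels is half the picture's height over the tangent of half this angle, whatever the lens; pixels are square), "cx", "cy" (the principal point, pixels), "k1" (the pictures are not rectified: a ray, as slopes to the right and down, at radius r is drawn at 1 + k1 r^2 times it, then the intrinsics apply), "rvec" (rotation vector, rad) and "tvec" (3), from world to camera coordinates, as OpenCV has them. Camera axes: x right, y down, z forward; pixel columns grow to the right and rows downward; lengths in m; the calibration is good to about 2 mm. A picture is of the moment at which its call begins. camera_model takes no time and is no camera call.
- robot.hand_in(): hands the job in; it is judged then, once.
Trained networks look in the newest picture that a camera, given by its name, has taken for a name from the list of things; names that differ only in an ending like _2 or _b are one class to them, and where a whole thing is asked for, a point or a joint stands for the part that bears it (a point fixed in the world has none). Each returns a list of dicts, best first, with "confidence" (0 to 1); they miss things now and then, are a little off and sometimes report something else, mostly with a low value. They report only what shows in the picture. A call takes as long as a camera call.
- robot.spot_in(camera, target): "xyz" ([x, y, z] in m, in world coordinates, good to about 4 mm: the middle of the surface that is visible of it).
- robot.outline_of(camera, target): "mask" (384x512 bool, what is visible of it).
The state is a dict: "clock": time; "qpos": joint angles; "joint_velocities": joint speeds; "joint_torque": joint torques, N m; "tool_pos": TCP position; "tcp_rot": TCP orientation; "wrist_force": force on the tool from outside, world axes, zero at the start; "wrist_torque": the same for the moment, N m; "gripper_width": finger opening in m; "gripper_force": force on a finger pad.
Only numpy, scipy, OpenCV 4.12 (cv2) and the standard library are available. Lean on these libraries where they do the work, as an engineer would, in place of code of your own. Each camera call takes 0.05 s, during which the arm holds its last target. There are 200 camera calls.

## Working session

There is one attempt and no reset: what is moved stays moved. The work goes in short steps, Python scripts to look and compute and a tool call to move; the robot and the scene stay as the last step left them, time stands still between calls to the robot, and variables do not carry over. Pictures are saved under pics/ and viewed, at most 10 in all, crops included, and the job is handed in when it is done.

Besides the shell and the picture viewer there is one more tool, called after "Emit:" as name([rows], argument=value, ...), one row to a line, values as JSON. step_arm: Moves the arm, as the interface text tells. Its arguments: {"type":"object","properties":{"moves":{"type":"array","items":{"type":"object","properties":{"fingers":{"type":"number"},"dx":{"type":"number"},"dy":{"type":"number"},"dz":{"type":"number"},"twist":{"type":"number"}}}},"newtons":{"type":"number"}},"required":["moves"]}

```bash
mkdir -p pics; ls
python3 - <<'E'
from rig import robot
import cv2,numpy as np
for c in ("scene","top"):
    im=robot.snapshot(c); cv2.imwrite(f"pics/{c}0.png",im[:,:,::-1]); print(c,robot.camera_model(c))
for t in ["scoop","scoop_grip","scoop_lip","tray","tray_floor","jar","jar_mid","pebble0","jar_lid","cup","vase"]:
    for c in ("top","scene"):
        print(t,c,[(np.round(d["xyz"],3).tolist(),round(d["confidence"],2)) for d in robot.spot_in(c,t)][:8])
print(robot.sense())
E
```

```text
pics
scene {'vfov': 48.19350616395808, 'cx': 257.167570271197, 'cy': 194.58527129184472, 'k1': -0.03489230101138874, 'rvec': array([ 2.10042786,  1.3873396 , -0.52027321]), 'tvec': array([-0.24309134, -0.33674988,  1.65824566])}
top {'vfov': 55.17190071502915, 'cx': 249.6078502353338, 'cy': 192.5263455111899, 'k1': -0.04584381412136542, 'rvec': array([ 2.11403457, -2.12763677,  0.19464831]), 'tvec': array([0.00945688, 0.58903298, 1.11274783])}
scoop top [([0.542, 0.038, 0.006], 0.55)]
scoop scene [([0.528, 0.037, 0.006], 0.64)]
scoop_grip top [([0.544, 0.036, 0.0], 0.65)]
scoop_grip scene [([0.534, 0.039, 0.004], 0.9)]
scoop_lip top []
scoop_lip scene [([0.528, 0.038, 0.006], 0.65)]
tray top [([0.473, -0.259, 0.007], 0.65)]
tray scene [([0.499, -0.257, 0.003], 0.87)]
tray_floor top [([0.479, -0.262, 0.006], 0.85)]
tray_floor scene [([0.501, -0.261, 0.007], 0.73)]
jar top [([0.53, 0.27, 0.033], 0.94)]
jar scene [([0.537, 0.26, 0.073], 0.88), ([0.534, 0.04, 0.005], 0.37)]
jar_mid top [([0.531, 0.272, 0.036], 0.73)]
jar_mid scene [([0.486, 0.457, 0.056], 0.7), ([0.541, 0.26, 0.075], 0.5
[... 689 characters left out ...]
array([-1.14230076e+00,  3.78887605e-01,  1.73419695e+00, -3.48708585e-05,
        1.02850146e+00, -3.33098205e-02]), 'joint_velocities': array([ 0.00247421, -0.00168459,  0.00050327,  0.00098565, -0.00060669,
       -0.00037116]), 'joint_torque': array([-1.48192408e-03, -7.63691568e+01, -4.34743273e+01,  6.50423742e-02,
        3.89250519e-02, -6.19070056e-05]), 'tool_pos': array([ 0.31188814, -0.62669425,  0.40474195]), 'tcp_rot': array([ 6.18629281e-06,  9.73458145e-01,  2.28865113e-01, -1.39917614e-05]), 'wrist_force': array([-0.05129769,  0.96518289, -0.23552385]), 'wrist_torque': array([-0.01052119,  0.00365147,  0.03004334]), 'gripper_force': 0.0, 'gripper_width': 0.09128060323235745}
```

View pics/top0.png

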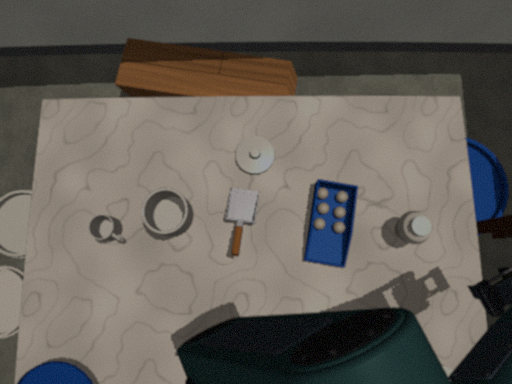

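View pics/scene0.png

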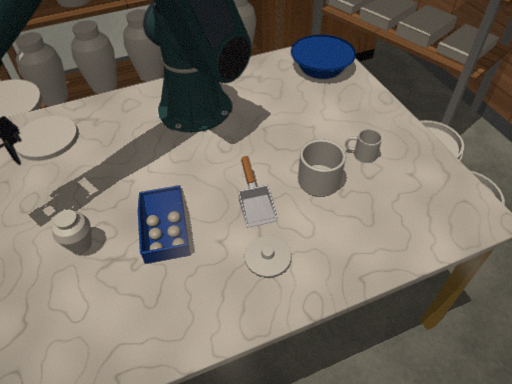

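The top view shows the tray (about 330,222, pebbles in 2 columns of 3), the scoop (240,215), the jar (167,213), the lid (255,155), the mug (105,228) and the vase (415,227). The scene view agrees. Next I'll fit poses to the outlines.

```bash
cat > h.py <<'E'
from rig import robot
import cv2,numpy as np
from scipy.optimize import minimize
CM={c:robot.camera_model(c) for c in ("top","scene")}
def K(c):
    m=CM[c];f=192/np.tan(np.radians(m["vfov"])/2);return np.array([[f,0,m["cx"]],[0,f,m["cy"]],[0,0,1]]),np.array([m["k1"],0,0,0])
def proj(c,P):
    k,d=K(c);return cv2.projectPoints(np.asarray(P,float).reshape(-1,3),CM[c]["rvec"],CM[c]["tvec"],k,d)[0][:,0]
def back(c,uv,z):
    k,d=K(c);n=cv2.undistortPoints(np.array([[uv]],float),k,d)[0,0]
    R=cv2.Rodrigues(CM[c]["rvec"])[0];o=-R.T@CM[c]["tvec"];r=R.T@np.r_[n,1];return o+r*(z-o[2])/r[2]
def box(xs,ys,zs): return np.array([[x,y,z] for x in xs for y in ys for z in zs])
def wedge(): return np.array([[x,y,z] for y in(-.0475,.0475) for x,z in((-.055,0),(-.055,.044),(.055,0),(.055,.004))])
def handle():
    a=np.radians(20);d=np.array([-np.cos(a),0,np.sin(a)]);n=np.array([np.sin(a),0,np.cos(a)])
    p0=np.array([-.055,0,.034]);g=np.array([-.104,0,.050]);q0=g+d*(-.030);q1=g+d*.064
    return np.array([q+s*n*.014+[0,t,0] for q in(q0,q1) for s in(-1,1) for t in(-.012,.012)])
t=np.linspace(0,2*np.pi,40)
MODEL={"scoop":[wedge(),handle()],
 "tray":[box((.125-.15,.13),(-.065,.065),(0,.059)),box((-.13,.13),(-.065,.065),(0,.018)),box((-.075,.13),(-.065,.065),(0,.038))],
 "jar":[np.array([[.07*np.cos(a),.07*np.sin(a),z] for a in t for z in(0,.121)])]}
def pose(p,P,pitch=0,z=0):
    c,s=np.cos(p[2]),np.sin(p[2]);return P@np.array([[c,s,0],[-s,c,0],[0,0,1]])+[p[0],p[1],z]
def render(c,parts,S=4):
    m=np.zeros((384*S,512*S),np.uint8)
    for P in parts: cv2.fillConvexPoly(m,cv2.convexHull(np.round((proj(c,P)+.5)*S-.5).astype(np.int32)),1)
    return cv2.resize(m.astype(np.float32),(512,384),interpolation=cv2.INTER_AREA)
def fit(name,p0,masks,n=3):
    def cost(q):
        p=np.r_[q,p0[n:]];s=0
        for c,m in masks.items():
            r=render(c,[pose(p,P) for P in MODEL[name]]);s+=1-np.minimum(r,m).sum()/np.maximum(r,m).sum()
        return s/len(masks)
    S=np.vstack([np.zeros(n),np.diag([.015,.015,.1][:n])])+p0[:n]
    r=minimize(cost,p0[:n],method="Nelder-Mead",options=dict(initial_simplex=S,xatol=2e-4,fatol=1e-4));return r.x,1-r.fun
E
python3 - <<'E'
from h import *
for n,p0,k in(("tray",[.49,-.26,-.13],3),("scoop",[.54,.037,-.13],3),("jar",[.54,.265,0],2)):
    ms={}
    for c in("top","scene"):
        ds=robot.outline_of(c,n)
        for d in ds:
            ys,xs=np.nonzero(d["mask"]); print(n,c,round(d["confidence"],2),xs.mean().round(),ys.mean().round(),len(xs))
        if ds: ms[c]=ds[0]["mask"].astype(np.float32)
    print(n,"both",fit(n,np.array(p0,float),ms,k))
    for c in ms: print(n,c,fit(n,np.array(p0,float),{c:ms[c]},k))
for c in("top","scene"):
    for d in robot.outline_of(c,"pebble0"):
        ys,xs=np.nonzero(d["mask"]);print("peb",c,round(d["confidence"],2),len(xs),back(c,(xs.mean(),ys.mean()),.022).round(3),(xs.mean().round(),ys.mean().round()))
E
```

```text
tray top 0.93 330.0 225.0 3298
tray scene 0.59 161.0 224.0 2670
tray both (array([ 0.49330088, -0.25349902, -0.17595897]), np.float64(0.7984777390956879))
tray top (array([ 0.49176152, -0.25256898, -0.17672665]), np.float64(0.822792112827301))
tray scene (array([ 0.49351388, -0.25365129, -0.17907503]), np.float64(0.7785200476646423))
scoop top 0.88 241.0 212.0 1160
scoop scene 0.81 256.0 200.0 1354
scoop both (array([ 0.5567838 ,  0.03020075, -0.13940739]), np.float64(0.8808376789093018))
scoop top (array([ 0.55507357,  0.02988922, -0.14300151]), np.float64(0.8784568309783936))
scoop scene (array([ 0.55948055,  0.03019303, -0.14784665]), np.float64(0.8941894769668579))
jar top 0.89 167.0 212.0 1928
jar scene 0.9 321.0 167.0 2217
jar both (array([0.52592179, 0.2623613 ]), np.float64(0.9520937204360962))
jar top (array([0.52524106, 0.26069199]), np.float64(0.9543666243553162))
jar scene (array([0.52721146, 0.26189885]), np.float64(0.9528942704200745))
peb top 0.66 83 [ 0.581 -0.296  0.022] (np.float64(342.0), np.float64(196.0))
peb top 0.62 115 [ 0.493 -0.217  0.022] (np.float64(319.0), np.float64(223.0))
peb scene 0.66 117 [ 0.536 -0.286  0.022] (np.float64(155.0), np.float64(233.0))
peb scene 0.56 113 [ 0.497 -0.219  0.022] (np.float64(174.0), np.float64(216.0))
peb scene 0.56 62 [ 0.578 -0.297  0.022] (np.float64(155.0), np.float64(246.0))
peb scene 0.52 123 [ 0.486 -0.282  0.022] (np.float64(152.0), np.float64(220.0))
```

Run:
```python
from h import *
ms={}
for c in("top","scene"):
    m=robot.outline_of(c,"tray")[0]["mask"].astype(np.uint8)
    m=cv2.morphologyEx(m,cv2.MORPH_CLOSE,np.ones((3,3),np.uint8))
    cs,_=cv2.findContours(m,cv2.RETR_EXTERNAL,cv2.CHAIN_APPROX_NONE);m[:]=0;cv2.drawContours(m,cs,-1,1,-1);ms[c]=m.astype(np.float32)
p,s=fit("tray",np.array([.4933,-.2535,-.16]),ms);print(p,s)
for c in ms: print(fit("tray",np.array([.4933,-.2535,-.16]),{c:ms[c]}))
sc=np.array([.5568,.0302,-.1394])
tiles=[]
for c,(x0,y0) in(("top",(220,150)),("scene",(120,130))):
    S=4 if c=="top" else 4
    im=cv2.resize(cv2.imread(f"pics/{c}0.png"),None,fx=S,fy=S,interpolation=cv2.INTER_CUBIC)
    for nm,q in(("tray",p),("scoop",sc)):
        for P in MODEL[nm]:
            h=cv2.convexHull(np.round((proj(c,pose(q,P))+.5)*S).astype(np.int32));cv2.polylines(im,[h],True,(0,255,255),1)
    for X in(-.125,.125):
        a=(proj(c,pose(p,np.array([[X,-.06,.006],[X,.06,.006],[-X,.06,.006]])))+.5)*S
        cv2.polylines(im,[np.round(a).astype(np.int32)],False,(0,255,0),1)
    w=150 if c=="top" else 170
    tiles.append(cv2.resize(im[y0*S:(y0+140)*S,x0*S:(x0+w)*S],(400,600)) if 0 else im[y0*S:(y0+140)*S,x0*S:(x0+w)*S])
    cv2.imwrite(f"pics/ov_{c}.png",tiles[-1])
```

```text
[ 0.49337931 -0.25352829 -0.17726646] 0.958387017250061
(array([ 0.49129392, -0.25258926, -0.16394915]), np.float64(0.9531854391098022))
(array([ 0.49376879, -0.25387236, -0.17901972]), np.float64(0.969199538230896))
```

View pics/ov_top.png

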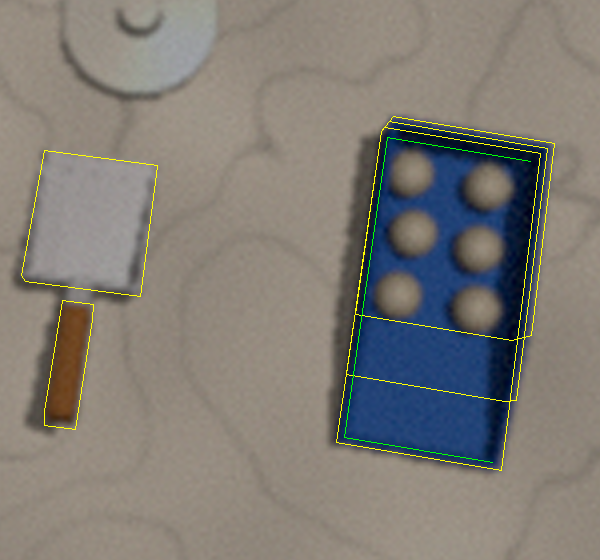

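Emit:
step_arm([
  {"fingers": -1, "dx": 25, "dy": -31.6},
  {"dx": 25, "dy": -31.6},
  {"dx": 25, "dy": -31.6},
  {"dx": 25, "dy": -31.6},
  {"dx": 25, "dy": -31.6},
  {"dx": 25, "dy": -31.6},
  {"dx": 25, "dy": -31.6},
  {"dx": 25, "dy": -31.6},
  {"dx": 25, "dy": -31.6},
  {"dx": 25, "dy": -31.6},
  {"dx": 25, "dy": -31.6},
  {"dx": 25, "dy": -31.6},
  {"dx": 25, "dy": -31.6},
  {"dx": 25, "dy": -31.6},
  {"dx": 25, "dy": -31.6},
  {"dx": 25, "dy": -31.6},
  {"dx": 25, "dy": -31.6},
  {"twist": 0.15},
  {"twist": 0.15},
  {"twist": 0.15},
], newtons=20)

```text
$.moves[0]: bad value
```

```bash
cat >> h.py <<'E'
from scipy.spatial.transform import Rotation as Ro
TRAY=np.array([.4934,-.2535,-.174])
def st():
    s=robot.sense();q=s["tcp_rot"];R=Ro.from_quat(np.r_[q[1:],q[0]]).as_matrix();return s,R
def show():
    s,R=st();print("t",s["clock"],"tcp",s["tool_pos"].round(4),"yaw",round(np.arctan2(R[1,0],R[0,0]),4),"tilt",round(np.degrees(np.arccos(-R[2,2])),2),"q",s["qpos"].round(3),"F",s["wrist_force"].round(1),"T",s["wrist_torque"].round(2),"w",round(s["gripper_width"],4),"gf",round(s["gripper_force"],1))
def delta(target):
    s,R=st();print("tool delta mm",(R.T@(np.array(target)-s["tool_pos"])*1e3).round(1))
def tr(x,y,z): return pose(TRAY,np.array([[x,y,z]]))[0]
def intray(P):
    c,s=np.cos(TRAY[2]),np.sin(TRAY[2]);d=np.array(P)[:2]-TRAY[:2];return np.array([c*d[0]+s*d[1],-s*d[0]+c*d[1]])
E
python3 - <<'E'
from h import *
show()
sc=np.array([.5568,.0302,-.1394]);g=pose(sc,np.array([[-.104,0,.054+.172]]))[0];print(g);delta(g)
for u,v in((397,296),(477,308),(411,233),(478,250),(410,173),(488,187)): print(intray(back("top",(u/4+219.6,v/4+149.6),.024)).round(3))
E
```

```text
t 1.7 tcp [ 0.3119 -0.6267  0.4047] yaw 0.4618 tilt 0.0 q [-1.142  0.379  1.734 -0.     1.029 -0.033] F [0.1 0.4 0.4] T [-0.04  0.02  0.05] w 0.0914 gf 0.0
[0.45380885 0.04465069 0.226     ]
tool delta mm [ 426.2 -537.8  178.7]
[-0.008  0.036]
[-0.007 -0.029]
[0.045 0.032]
[ 0.04  -0.024]
[0.094 0.039]
[ 0.093 -0.025]
```

Emit:
step_arm([
  {"fingers": -1, "dx": 25, "dy": -31.6, "dz": 0, "twist": 0},
  {"fingers": -1, "dx": 25, "dy": -31.6, "dz": 0, "twist": 0},
  {"fingers": -1, "dx": 25, "dy": -31.6, "dz": 0, "twist": 0},
  {"fingers": -1, "dx": 25, "dy": -31.6, "dz": 0, "twist": 0},
  {"fingers": -1, "dx": 25, "dy": -31.6, "dz": 0, "twist": 0},
  {"fingers": -1, "dx": 25, "dy": -31.6, "dz": 0, "twist": 0},
  {"fingers": -1, "dx": 25, "dy": -31.6, "dz": 0, "twist": 0},
  {"fingers": -1, "dx": 25, "dy": -31.6, "dz": 0, "twist": 0},
  {"fingers": -1, "dx": 25, "dy": -31.6, "dz": 0, "twist": 0},
  {"fingers": -1, "dx": 25, "dy": -31.6, "dz": 0, "twist": 0},
  {"fingers": -1, "dx": 25, "dy": -31.6, "dz": 0, "twist": 0},
  {"fingers": -1, "dx": 25, "dy": -31.6, "dz": 0, "twist": 0},
  {"fingers": -1, "dx": 25, "dy": -31.6, "dz": 0, "twist": 0},
  {"fingers": -1, "dx": 25, "dy": -31.6, "dz": 0, "twist": 0},
  {"fingers": -1, "dx": 25, "dy": -31.6, "dz": 0, "twist": 0},
  {"fingers": -1, "dx": 25, "dy": -31.6, "dz": 0, "twist": 0},
  {"fingers": -1, "dx": 25, "dy": -31.6, "dz": 0, "twist": 0},
  {"fingers": -1, "dx": 0, "dy": 0, "dz": 0, "twist": 0.15},
  {"fingers": -1, "dx": 0, "dy": 0, "dz": 0, "twist": 0.15},
  {"fingers": -1, "dx": 0, "dy": 0, "dz": 0, "twist": 0.15},
], newtons=20)

```text
clock: 3.7
tool_pos: [0.453, 0.0441, 0.4048]
tcp_rot: [0.0, 1.0, 0.003, 0.0]
wrist_force: [-0.0, 0.0, -0.2]
gripper_width: 0.091
gripper_force: 0.0
```

Run:
```python
from h import *
show()
sc=np.array([.5568,.0302,-.1394]);g=pose(sc,np.array([[-.104,0,.054+.172]]))[0];print(g);delta(g)
```

```text
t 3.7 tcp [0.453  0.0441 0.4048] yaw 0.0066 tilt 0.01 q [ 0.046 -0.021  2.215 -0.     0.948  1.61 ] F [-0.   0.  -0.2] T [ 0.02 -0.   -0.  ] w 0.091 gf 0.0
[0.45380885 0.04465069 0.226     ]
tool delta mm [  0.8  -0.6 178.8]
```

Emit:
step_arm([
  {"fingers": -1, "dx": 0.8, "dy": -0.6, "dz": 0, "twist": 0.146},
  {"fingers": -1, "dx": 0, "dy": 0, "dz": 40, "twist": 0},
  {"fingers": -1, "dx": 0, "dy": 0, "dz": 40, "twist": 0},
  {"fingers": -1, "dx": 0, "dy": 0, "dz": 40, "twist": 0},
  {"fingers": -1, "dx": 0, "dy": 0, "dz": 35, "twist": 0},
  {"fingers": -1, "dx": 0, "dy": 0, "dz": 24, "twist": 0},
  {"fingers": -1, "dx": 0, "dy": 0, "dz": 0, "twist": 0},
  {"fingers": 1, "dx": 0, "dy": 0, "dz": 0, "twist": 0},
  {"fingers": 1, "dx": 0, "dy": 0, "dz": 0, "twist": 0},
  {"fingers": 1, "dx": 0, "dy": 0, "dz": 0, "twist": 0},
  {"fingers": 1, "dx": 0, "dy": 0, "dz": 0, "twist": 0},
  {"fingers": 1, "dx": 0, "dy": 0, "dz": 0, "twist": 0},
], newtons=20)

```text
clock: 4.9
tool_pos: [0.454, 0.0442, 0.2263]
tcp_rot: [-0.0, 0.998, -0.067, 0.001]
wrist_force: [-0.7, 0.0, -0.1]
gripper_width: 0.054
gripper_force: 0.0
```

Run:
```python
from h import *
show()
im=robot.snapshot("scene");robot.snapshot("top")
for c in("top","scene"):
    print(c,[(fit("scoop",np.array([.5568,.0302,-.14]),{c:d["mask"].astype(np.float32)}),d["confidence"]) for d in robot.outline_of(c,"scoop")])
```

```text
t 4.9 tcp [0.454  0.0442 0.2263] yaw -0.1342 tilt 0.06 q [0.046 0.322 2.268 0.    0.55  1.751] F [-0.7  0.  -0.1] T [-0.01  0.05 -0.06] w 0.054 gf 0.0
top [((array([ 0.57278853,  0.02792517, -0.15803836]), np.float64(0.4961158037185669)), 0.59)]
scene [((array([ 0.55892602,  0.03065531, -0.14661365]), np.float64(0.8729634881019592)), 0.91)]
```

Emit:
step_arm([
  {"fingers": 1, "dx": 0, "dy": 0, "dz": 0, "twist": 0},
  {"fingers": 1, "dx": 0, "dy": 0, "dz": 0, "twist": 0},
  {"fingers": 1, "dx": 0, "dy": 0, "dz": 0, "twist": 0},
  {"fingers": 1, "dx": 0, "dy": 0, "dz": 0, "twist": 0},
  {"fingers": 1, "dx": 0, "dy": 0, "dz": 0, "twist": 0},
  {"fingers": 1, "dx": 0, "dy": 0, "dz": 0, "twist": 0},
], newtons=5)

```text
clock: 5.7
tool_pos: [0.4538, 0.0442, 0.2257]
tcp_rot: [-0.0, 0.998, -0.067, -0.0]
wrist_force: [-0.8, 0.4, 0.0]
gripper_width: 0.0243
gripper_force: 5.0
```

```bash
cat >> h.py <<'E'
D=np.array([[.379,1.734,.7003,.4047],[-.021,2.215,.4552,.4048],[.322,2.268,.4561,.2263]])
def fk(p,q2,q3): return np.array([p[0]+p[2]*np.sin(q2)+p[3]*np.sin(q2+q3+p[4]),p[1]+p[2]*np.cos(q2)+p[3]*np.cos(q2+q3+p[4])])
E
python3 - <<'E'
from h import *
from scipy.optimize import least_squares
show()
r=least_squares(lambda p:np.r_[np.concatenate([fk(p,a,b)-[c,d] for a,b,c,d in D]),1e-3*(p[4])],[0,.3,.56,.58,0]);p=r.x;print(p,r.fun)
for z in(.23,.25,.27,.29,.32):
    best=[]
    for q5 in np.linspace(.32,1.2,45):
        q23=np.pi-q5
        c=(z-p[1]-p[3]*np.cos(q23+p[4]))/p[2]
        if abs(c)<1:
            q2=np.arccos(c)
            for s in(1,-1):
                if -.74<s*q2 and q23-s*q2<2.64: best.append((round(fk(p,s*q2,q23-s*q2)[0],3),round(q5,2),round(s*q2,2)))
    print(z,min(best))
E
```

```text
t 5.7 tcp [0.4538 0.0442 0.2257] yaw -0.1342 tilt 0.0 q [0.046 0.324 2.268 0.    0.55  1.751] F [-0.8  0.4  0. ] T [-0.12  0.04  0.  ] w 0.0243 gf 5.0
[-8.36135529e-05  2.39838850e-01  5.50976191e-01  6.05737560e-01
  6.76652024e-02] [ 1.00466619e-05  7.28345551e-05 -1.57767769e-05 -8.66928963e-05
  5.73004930e-06  1.38583336e-05  6.76652024e-05]
0.23 (np.float64(0.266), np.float64(0.46), np.float64(0.06))
0.25 (np.float64(0.315), np.float64(0.54), np.float64(0.07))
0.27 (np.float64(0.393), np.float64(0.62), np.float64(0.14))
0.29 (np.float64(0.273), np.float64(0.68), np.float64(-0.14))
0.32 (np.float64(0.256), np.float64(0.8), np.float64(-0.27))
```

Emit:
step_arm([
  {"fingers": 1, "dx": 0, "dy": 0, "dz": 0, "twist": 0},
  {"fingers": 1, "dx": 1, "dy": 0, "dz": -6, "twist": 0},
  {"fingers": 1, "dx": 2, "dy": 0, "dz": -6, "twist": 0},
  {"fingers": 1, "dx": 2, "dy": 0, "dz": -6, "twist": 0},
  {"fingers": 1, "dx": 3, "dy": 0, "dz": -6, "twist": 0},
  {"fingers": 1, "dx": 3, "dy": 0, "dz": -6, "twist": 0},
  {"fingers": 1, "dx": 4, "dy": 0, "dz": -6, "twist": 0},
  {"fingers": 1, "dx": 2, "dy": 0, "dz": -4, "twist": 0},
  {"fingers": 1, "dx": 0, "dy": 0, "dz": 0, "twist": 0},
  {"fingers": 1, "dx": 0, "dy": 0, "dz": 0, "twist": 0},
], newtons=3)

```text
clock: 6.7
tool_pos: [0.4707, 0.0419, 0.2657]
tcp_rot: [-0.0, 0.998, -0.067, 0.0]
wrist_force: [-0.3, -0.5, -0.6]
gripper_width: 0.0241
gripper_force: 3.0
```

```bash
cat >> h.py <<'E'
def grab(c,name,x0,y0,w,h,S=4):
    im=robot.snapshot(c)[:,:,::-1];cv2.imwrite(f"pics/{name}.png",cv2.resize(im[y0:y0+h,x0:x0+w],None,fx=S,fy=S,interpolation=cv2.INTER_CUBIC))
def fitscoop(g,yaw,cams=("top","scene"),pt=(-.104,0,.054),p0=.2):
    """pitch (lip-down +) of the scoop about the grasp point g, from outlines; g world"""
    ms={}
    for c in cams:
        ds=robot.outline_of(c,"scoop")
        if ds: ms[c]=ds[0]["mask"].astype(np.float32)
    def parts(th,dx):
        R=Ro.from_euler("ZY",[yaw,th]).as_matrix();return [(P-pt-np.array([dx,0,0]))@R.T+g for P in MODEL["scoop"]]
    out={}
    for c,m in ms.items():
        best=max(((np.minimum(r:=render(c,parts(th,0)[:1]),m).sum()/np.maximum(r,m).sum(),round(np.degrees(th),1)) for th in np.radians(np.arange(-20,60,2))));out[c]=best
    return out
E
python3 - <<'E'
from h import *
show()
s,R=st();g=s["tool_pos"]+R[:,2]*.172;grab("scene","pitch1",200,110,150,140);robot.snapshot("top")
print(fitscoop(g,np.arctan2(R[1,0],R[0,0])))
E
```

```text
t 6.7 tcp [0.4707 0.0419 0.2657] yaw -0.1342 tilt 0.02 q [0.04  0.259 2.236 0.    0.647 1.745] F [-0.3 -0.5 -0.6] T [ 0.04 -0.13 -0.  ] w 0.0241 gf 3.0
{'top': (np.float32(0.34318715), np.float64(14.0)), 'scene': (np.float32(0.83721423), np.float64(14.0))}
```

View pics/pitch1.png

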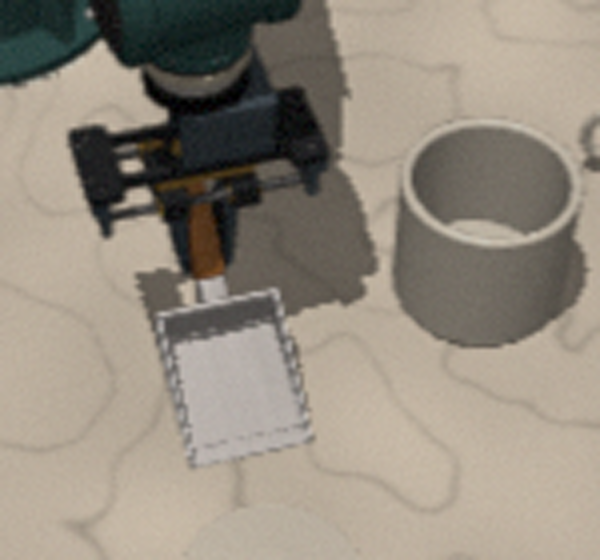

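Emit:
step_arm([
  {"fingers": 1, "dx": 0, "dy": 0, "dz": 0, "twist": 0},
  {"fingers": 1, "dx": 0, "dy": 0, "dz": 0, "twist": 0},
  {"fingers": 1, "dx": 0, "dy": 0, "dz": -20, "twist": 0},
  {"fingers": 1, "dx": 0, "dy": 0, "dz": -30, "twist": 0},
  {"fingers": 1, "dx": 0, "dy": 0, "dz": -30, "twist": 0.04},
  {"fingers": 1, "dx": 0, "dy": 0, "dz": 0, "twist": 0},
], newtons=60)

```text
clock: 7.5
tool_pos: [0.4716, 0.042, 0.3489]
tcp_rot: [-0.0, 0.996, -0.088, 0.002]
wrist_force: [0.7, 0.7, -1.3]
gripper_width: 0.0237
gripper_force: 60.0
```

Run:
```python
from h import *
show()
t=tr(-.176,.004,.345);print(t,np.hypot(t[0],t[1]));delta(t)
```

```text
t 7.5 tcp [0.4716 0.042  0.3489] yaw -0.1754 tilt 0.29 q [0.04  0.102 2.212 0.    0.822 1.786] F [ 0.7  0.7 -1.3] T [ 0.07  0.14 -0.05] w 0.0237 gf 60.0
[ 0.32075007 -0.21909069  0.345     ] 0.3884344696734283
tool delta mm [-103.   283.4    3.1]
```

Emit:
step_arm([
  {"fingers": 1, "dx": 0, "dy": 20, "dz": 0, "twist": 0},
  {"fingers": 1, "dx": 0, "dy": 35, "dz": 0, "twist": 0},
  {"fingers": 1, "dx": 0, "dy": 40, "dz": 0, "twist": 0},
  {"fingers": 1, "dx": 0, "dy": 40, "dz": 0, "twist": 0},
  {"fingers": 1, "dx": 0, "dy": 40, "dz": 0, "twist": 0},
  {"fingers": 1, "dx": 0, "dy": 40, "dz": 0, "twist": 0},
  {"fingers": 1, "dx": 0, "dy": 40, "dz": 0, "twist": 0},
  {"fingers": 1, "dx": 0, "dy": 28.4, "dz": 0, "twist": 0},
  {"fingers": 1, "dx": -20, "dy": 0, "dz": 0, "twist": 0},
  {"fingers": 1, "dx": -30, "dy": 0, "dz": 0, "twist": 0},
  {"fingers": 1, "dx": -30, "dy": 0, "dz": 0, "twist": 0},
  {"fingers": 1, "dx": -23, "dy": 0, "dz": 0, "twist": 0},
  {"fingers": 1, "dx": 0, "dy": 0, "dz": 0, "twist": 0},
])

```text
clock: 8.8
tool_pos: [0.3177, -0.2184, 0.3445]
tcp_rot: [-0.001, 0.996, -0.087, -0.001]
wrist_force: [0.8, 0.1, -1.8]
gripper_width: 0.0237
gripper_force: 60.0
```

Run:
```python
from h import *
show()
t=tr(-.176,.004,.272);delta(t)
s,R=st();g=s["tool_pos"]+R[:,2]*.172;robot.snapshot("scene");robot.snapshot("top")
print(fitscoop(g,np.arctan2(R[1,0],R[0,0])))
for c in ("top","scene"):
    for d in robot.outline_of(c,"scoop_lip"): ys,xs=np.nonzero(d["mask"]);print(c,d["confidence"],len(xs))
    print(c,[intray(d["xyz"]).round(3) for d in robot.spot_in(c,"pebble0")])
```

```text
t 8.8 tcp [ 0.3177 -0.2184  0.3445] yaw -0.1746 tilt 0.15 q [-0.663 -0.044  2.375 -0.     0.814  1.083] F [ 0.8  0.1 -1.8] T [-0.01  0.07 -0.03] w 0.0237 gf 60.0
tool delta mm [ 3.3  0.3 72.5]
{'top': (np.float32(0.7644549), np.float64(14.0)), 'scene': (np.float32(0.8230763), np.float64(20.0))}
top 0.67 958
top [array([ 0.036, -0.021]), array([-0.009, -0.028]), array([0.047, 0.031]), array([ 0.097, -0.023]), array([-0.005,  0.035])]
scene 0.55 1630
scene [array([-0.004,  0.034]), array([ 0.004, -0.028]), array([0.092, 0.041]), array([0.054, 0.03 ])]
```

Emit:
step_arm([
  {"fingers": 1, "dx": 0, "dy": 0, "dz": 20, "twist": 0},
  {"fingers": 1, "dx": 0, "dy": 0, "dz": 25, "twist": 0},
  {"fingers": 1, "dx": 0, "dy": 0, "dz": 18, "twist": 0},
  {"fingers": 1, "dx": 0, "dy": 0, "dz": 5, "twist": 0},
  {"fingers": 1, "dx": 0, "dy": 0, "dz": 2, "twist": 0},
  {"fingers": 1, "dx": 0, "dy": 0, "dz": 1.5, "twist": 0},
  {"fingers": 1, "dx": 0, "dy": 0, "dz": 0, "twist": 0},
])

```text
clock: 9.9
tool_pos: [0.3204, -0.2195, 0.2748]
tcp_rot: [0.0, 0.996, -0.087, 0.0]
wrist_force: [-0.8, 0.2, -1.5]
gripper_width: 0.0237
gripper_force: 60.0
```

Run:
```python
from h import *
show()
grab("scene","in1",110,140,150,140);robot.snapshot("top")
s,R=st();g=s["tool_pos"]+R[:,2]*.172
print(intray(g),fitscoop(g,np.arctan2(R[1,0],R[0,0])))
```

```text
t 9.9 tcp [ 0.3204 -0.2195  0.2748] yaw -0.1741 tilt 0.06 q [-0.661  0.118  2.393  0.     0.629  1.084] F [-0.8  0.2 -1.5] T [0.03 0.16 0.02] w 0.0237 gf 60.0
[-0.17622006  0.00345359] {'top': (np.float32(0.7627679), np.float64(14.0)), 'scene': (np.float32(0.80636746), np.float64(16.0))}
```

View pics/in1.png

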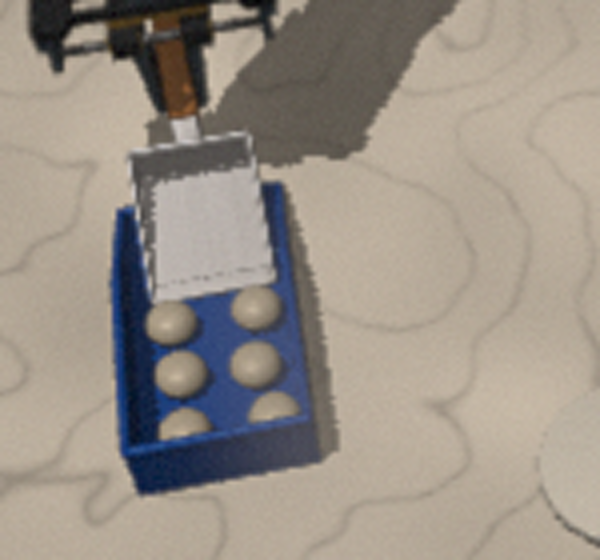

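Emit:
step_arm([
  {"fingers": 1, "dx": 0, "dy": 0, "dz": 2, "twist": 0},
  {"fingers": 1, "dx": 0, "dy": 0, "dz": 1.5, "twist": 0},
  {"fingers": 1, "dx": 3, "dy": 0, "dz": 0.5, "twist": 0},
  {"fingers": 1, "dx": 5, "dy": 0, "dz": 0, "twist": 0},
  {"fingers": 1, "dx": 6, "dy": 0, "dz": 0, "twist": 0},
  {"fingers": 1, "dx": 6, "dy": 0, "dz": 0, "twist": 0},
  {"fingers": 1, "dx": 6, "dy": 0, "dz": 0, "twist": 0},
  {"fingers": 1, "dx": 6, "dy": 0, "dz": 0, "twist": 0},
  {"fingers": 1, "dx": 6, "dy": 0, "dz": 0, "twist": 0},
  {"fingers": 1, "dx": 6, "dy": 0, "dz": 0, "twist": 0},
  {"fingers": 1, "dx": 2, "dy": 0, "dz": 0, "twist": 0},
  {"fingers": 1, "dx": 0, "dy": 0, "dz": 0, "twist": 0},
])

```text
clock: 11.3
tool_pos: [0.366, -0.2276, 0.2705]
tcp_rot: [0.0, 0.996, -0.087, 0.001]
wrist_force: [0.6, 0.6, 3.9]
gripper_width: 0.0233
gripper_force: 60.0
```

Run:
```python
from h import *
show()
robot.snapshot("scene");robot.snapshot("top")
s,R=st();g=s["tool_pos"]+R[:,2]*.172
print(intray(g),fitscoop(g,np.arctan2(R[1,0],R[0,0])))
for c in ("top","scene"):
    print(c,[np.r_[intray(d["xyz"]),d["xyz"][2]].round(3) for d in robot.spot_in(c,"pebble0")])
```

```text
t 11.3 tcp [ 0.366  -0.2276  0.2705] yaw -0.1742 tilt 0.08 q [-0.61   0.191  2.314  0.     0.635  1.134] F [0.6 0.6 3.9] T [ 0.11 -0.74  0.05] w 0.0233 gf 60.0
[-0.12985476  0.00342447] {'top': (np.float32(0.60930806), np.float64(16.0)), 'scene': (np.float32(0.74562806), np.float64(14.0))}
top [array([0.019, 0.038, 0.028]), array([ 0.099, -0.024,  0.027]), array([ 0.054, -0.019,  0.028]), array([ 0.021, -0.027,  0.03 ])]
scene [array([ 0.098, -0.023,  0.028]), array([ 0.03 , -0.032,  0.03 ]), array([0.027, 0.035, 0.03 ]), array([ 0.069, -0.02 ,  0.025]), array([0.094, 0.039, 0.032])]
```

Emit:
step_arm([
  {"fingers": 1, "dx": 0, "dy": 0, "dz": 0, "twist": 0},
  {"fingers": 1, "dx": -3.3, "dy": 0, "dz": 5.7, "twist": 0},
  {"fingers": 1, "dx": -3.3, "dy": 0, "dz": 5.7, "twist": 0},
  {"fingers": 1, "dx": -3.2, "dy": 0, "dz": 6.5, "twist": 0},
  {"fingers": 1, "dx": -3.2, "dy": 0, "dz": 6.5, "twist": 0},
  {"fingers": 1, "dx": -2.7, "dy": 0, "dz": 6, "twist": 0},
  {"fingers": 1, "dx": -2.6, "dy": 0, "dz": 5, "twist": 0},
  {"fingers": 1, "dx": 0, "dy": 0, "dz": 2, "twist": 0},
  {"fingers": 1, "dx": 0, "dy": 0, "dz": 0, "twist": 0},
], newtons=12)

```text
clock: 12.5
tool_pos: [0.347, -0.224, 0.2324]
tcp_rot: [-0.0, 0.996, -0.087, -0.001]
wrist_force: [-0.4, 0.5, -2.1]
gripper_width: 0.0237
gripper_force: 12.0
```

Run:
```python
from h import *
show()
grab("scene","in2",110,140,150,140);robot.snapshot("top")
s,R=st();g=s["tool_pos"]+R[:,2]*.172
print(intray(g),fitscoop(g,np.arctan2(R[1,0],R[0,0])))
```

```text
t 12.5 tcp [ 0.347  -0.224   0.2324] yaw -0.1742 tilt 0.1 q [-0.63   0.257  2.349 -0.     0.537  1.116] F [-0.4  0.5 -2.1] T [0.04 0.28 0.04] w 0.0237 gf 12.0
[-0.14926477  0.00382277] {'top': (np.float32(0.77607733), np.float64(0.0)), 'scene': (np.float32(0.77980787), np.float64(-2.0))}
```

View pics/in2.png

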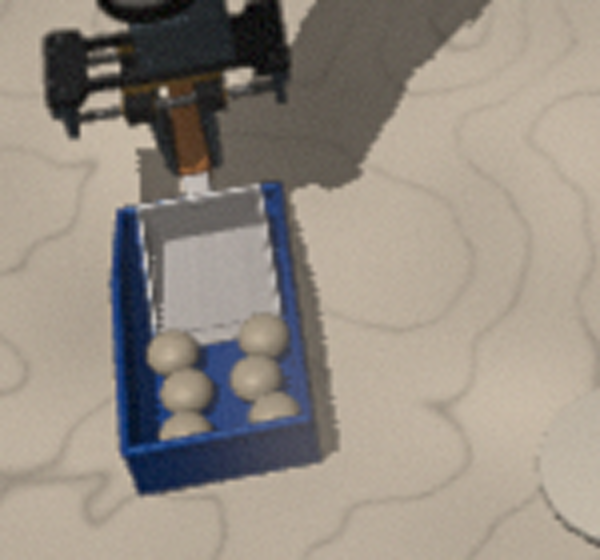

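Emit:
step_arm([
  {"fingers": 1, "dx": 0, "dy": 0, "dz": 1, "twist": 0},
  {"fingers": 1, "dx": 0, "dy": 0, "dz": 0, "twist": 0},
  {"fingers": 1, "dx": 0, "dy": 0, "dz": -2, "twist": 0},
  {"fingers": 1, "dx": 0, "dy": 0, "dz": -2, "twist": 0},
  {"fingers": 1, "dx": 0, "dy": 0, "dz": 0, "twist": 0},
], newtons=3)

```text
clock: 13.2
tool_pos: [0.3475, -0.2242, 0.2361]
tcp_rot: [0.0, 0.996, -0.087, 0.0]
wrist_force: [-1.1, -0.5, -0.7]
gripper_width: 0.0235
gripper_force: 3.0
```

Emit:
step_arm([
  {"fingers": 1, "dx": 0, "dy": 0, "dz": 0, "twist": 0},
  {"fingers": 1, "dx": 0, "dy": 0, "dz": 1, "twist": 0},
  {"fingers": 1, "dx": 3, "dy": 0, "dz": 0, "twist": 0},
  {"fingers": 1, "dx": 5, "dy": 0, "dz": 0, "twist": 0},
  {"fingers": 1, "dx": 5, "dy": 0, "dz": 0, "twist": 0},
  {"fingers": 1, "dx": 5, "dy": 0, "dz": 0, "twist": 0},
  {"fingers": 1, "dx": 5, "dy": 0, "dz": 0, "twist": 0},
  {"fingers": 1, "dx": 5, "dy": 0, "dz": 0, "twist": 0},
  {"fingers": 1, "dx": 5, "dy": 0, "dz": 0, "twist": 0},
  {"fingers": 1, "dx": 5, "dy": 0, "dz": 0, "twist": 0},
  {"fingers": 1, "dx": 5, "dy": 0, "dz": 0, "twist": 0},
], newtons=60)

```text
clock: 14.3
tool_pos: [0.3899, -0.2316, 0.2349]
tcp_rot: [0.0, 0.996, -0.087, 0.0]
wrist_force: [-4.7, 1.2, 7.3]
gripper_width: 0.0241
gripper_force: 60.0
```

Run:
```python
from h import *
show()
robot.snapshot("scene");robot.snapshot("top")
s,R=st();g=s["tool_pos"]+R[:,2]*.172
print(intray(g),fitscoop(g,np.arctan2(R[1,0],R[0,0])))
for c in ("top","scene"):
    print(c,[np.r_[intray(d["xyz"]),d["xyz"][2]].round(3) for d in robot.spot_in(c,"pebble0")])
```

```text
t 14.3 tcp [ 0.3899 -0.2316  0.2349] yaw -0.1742 tilt 0.01 q [-0.587  0.3    2.273 -0.     0.568  1.158] F [-4.7  1.2  7.3] T [ 0.03 -0.2   0.  ] w 0.0241 gf 60.0
[-0.10501975  0.00344789] {'top': (np.float32(0.5492553), np.float64(2.0)), 'scene': (np.float32(0.6373033), np.float64(-6.0))}
top [array([0.103, 0.036, 0.029]), array([ 0.068, -0.016,  0.029]), array([0.041, 0.035, 0.029]), array([0.079, 0.015, 0.029]), array([-0.001,  0.016,  0.01 ])]
scene [array([0.085, 0.02 , 0.028]), array([ 0.04 , -0.026,  0.033]), array([0.049, 0.035, 0.033])]
```

Emit:
step_arm([
  {"fingers": 1, "dx": 4, "dy": 0, "dz": 0, "twist": 0},
  {"fingers": 1, "dx": 5, "dy": 0, "dz": 0, "twist": 0},
  {"fingers": 1, "dx": 5, "dy": 0, "dz": 0, "twist": 0},
  {"fingers": 1, "dx": 5, "dy": 0, "dz": 0, "twist": 0},
  {"fingers": 1, "dx": 5, "dy": 0, "dz": 0, "twist": 0},
  {"fingers": 1, "dx": 5, "dy": 0, "dz": 0, "twist": 0},
  {"fingers": 1, "dx": 0, "dy": 0, "dz": 0, "twist": 0},
])

```text
clock: 15.3
tool_pos: [0.4186, -0.2367, 0.2349]
tcp_rot: [0.0, 0.996, -0.087, 0.0]
wrist_force: [1.9, 0.3, 1.6]
gripper_width: 0.0236
gripper_force: 60.0
```

Run:
```python
from h import *
show()
grab("scene","in3",110,160,130,120,5)
s,R=st();print(intray(s["tool_pos"]))
```

```text
t 15.3 tcp [ 0.4186 -0.2367  0.2349] yaw -0.1742 tilt 0.0 q [-0.563  0.333  2.221  0.     0.587  1.182] F [1.9 0.3 1.6] T [ 0.   -0.93  0.12] w 0.0236 gf 60.0
[-0.07668451  0.00362105]
```

View pics/in3.png

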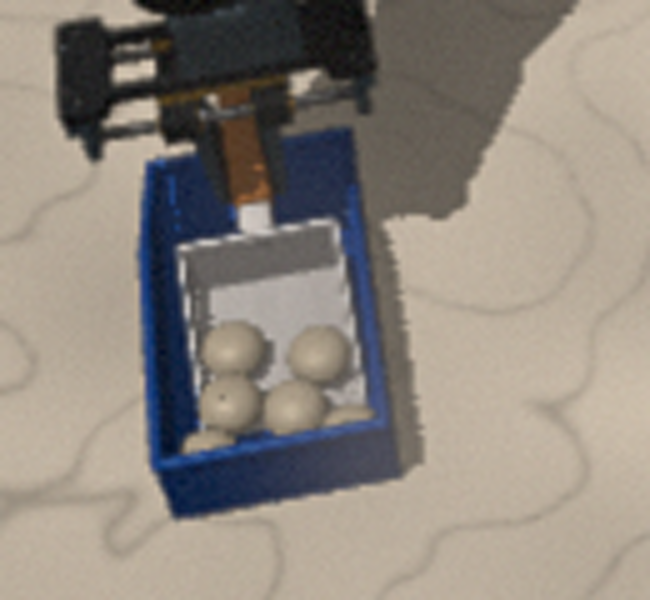

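Four pebbles are in or entering the pan at about (233,348), (319,354), (231,404) and (296,407); the other two are against the far wall. I'll keep pushing.

Emit:
step_arm([
  {"fingers": 1, "dx": 4, "dy": 0, "dz": 0, "twist": 0},
  {"fingers": 1, "dx": 5, "dy": 0, "dz": 0, "twist": 0},
  {"fingers": 1, "dx": 5, "dy": 0, "dz": 0, "twist": 0},
  {"fingers": 1, "dx": 5, "dy": 0, "dz": 0, "twist": 0},
  {"fingers": 1, "dx": 5, "dy": 0, "dz": 0, "twist": 0},
  {"fingers": 1, "dx": 4, "dy": 0, "dz": 0, "twist": 0},
  {"fingers": 1, "dx": 0, "dy": 0, "dz": 0, "twist": 0},
])

```text
clock: 16.05
tool_pos: [0.4458, -0.2414, 0.2347]
tcp_rot: [-0.0, 0.996, -0.087, -0.001]
wrist_force: [-2.3, 0.4, 4.4]
gripper_width: 0.0234
gripper_force: 60.0
```

Run:
```python
from h import *
show()
robot.snapshot("scene");robot.snapshot("top")
s,R=st();g=s["tool_pos"]+R[:,2]*.172
print(intray(g),fitscoop(g,np.arctan2(R[1,0],R[0,0])))
for c in ("top","scene"):
    print(c,[np.r_[intray(d["xyz"]),d["xyz"][2]].round(3) for d in robot.spot_in(c,"pebble0")])
```

```text
t 16.05 tcp [ 0.4458 -0.2414  0.2347] yaw -0.1742 tilt 0.07 q [-0.542  0.365  2.171 -0.     0.607  1.203] F [-2.3  0.4  4.4] T [ 0.13 -0.43  0.05] w 0.0234 gf 60.0
[-0.04922954  0.00375791] {'top': (np.float32(0.20009752), np.float64(2.0)), 'scene': (np.float32(0.40177312), np.float64(58.0))}
top [array([0.085, 0.013, 0.033]), array([0.05 , 0.037, 0.028]), array([ 0.104, -0.04 ,  0.037]), array([ 0.076, -0.021,  0.045])]
scene [array([ 0.085, -0.025,  0.04 ]), array([0.059, 0.028, 0.028]), array([0.102, 0.041, 0.033])]
```

Emit:
step_arm([
  {"fingers": 1, "dx": 3, "dy": 0, "dz": 0, "twist": 0},
  {"fingers": 1, "dx": 3, "dy": 0, "dz": 0, "twist": 0},
  {"fingers": 1, "dx": 3, "dy": 0, "dz": 0, "twist": 0},
  {"fingers": 1, "dx": 3, "dy": 0, "dz": 0, "twist": 0},
  {"fingers": 1, "dx": 0, "dy": 0, "dz": 0, "twist": 0},
])

```text
clock: 16.85
tool_pos: [0.4575, -0.2434, 0.2347]
tcp_rot: [-0.0, 0.996, -0.087, -0.001]
wrist_force: [-4.3, 2.0, 4.7]
gripper_width: 0.0233
gripper_force: 60.0
```

Run:
```python
from h import *
show()
s,R=st();print(intray(s["tool_pos"]))
a=robot.snapshot("scene")[160:280,110:240,::-1];b=robot.snapshot("top")[165:275,285:375,::-1]
f=lambda i:cv2.resize(i,(390,480),interpolation=cv2.INTER_CUBIC)
cv2.imwrite("pics/in4.png",np.hstack([f(a),f(b)]))
```

```text
t 16.85 tcp [ 0.4575 -0.2434  0.2347] yaw -0.1742 tilt 0.08 q [-0.534  0.378  2.149 -0.     0.616  1.211] F [-4.3  2.   4.7] T [ 0.28 -0.    0.09] w 0.0233 gf 60.0
[-0.03710637  0.00370968]
```

View pics/in4.png

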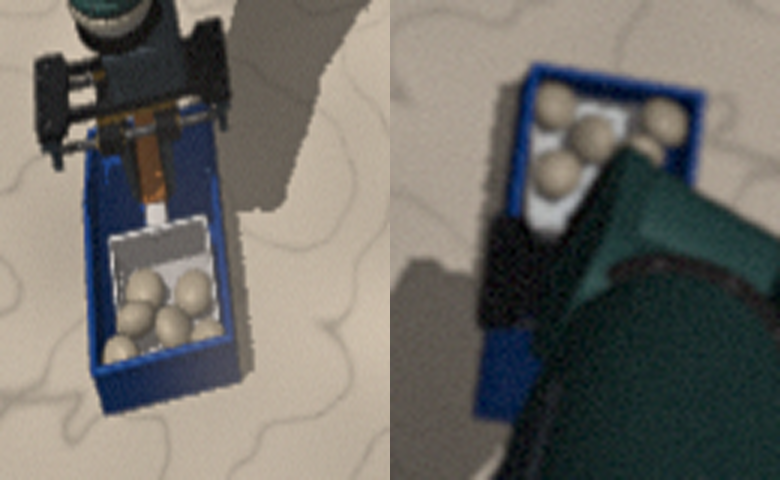

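Emit:
step_arm([
  {"fingers": 1, "dx": 0, "dy": 0, "dz": 0, "twist": 0},
  {"fingers": 1, "dx": 0, "dy": 0, "dz": 2, "twist": 0},
  {"fingers": 1, "dx": 0, "dy": 0, "dz": 2, "twist": 0},
  {"fingers": 1, "dx": -1.2, "dy": 0, "dz": 1.5, "twist": 0},
  {"fingers": 1, "dx": -1.3, "dy": 0, "dz": 1.5, "twist": 0},
  {"fingers": 1, "dx": -1.4, "dy": 0, "dz": 1.5, "twist": 0},
  {"fingers": 1, "dx": -1.4, "dy": 0, "dz": 1.5, "twist": 0},
  {"fingers": 1, "dx": -1.5, "dy": 0, "dz": 1.5, "twist": 0},
  {"fingers": 1, "dx": -1.5, "dy": 0, "dz": 1.5, "twist": 0},
  {"fingers": 1, "dx": 0, "dy": 0, "dz": 0, "twist": 0},
], newtons=40)

```text
clock: 17.95
tool_pos: [0.4504, -0.2423, 0.2226]
tcp_rot: [0.0, 0.996, -0.087, 0.001]
wrist_force: [2.0, 5.6, 12.7]
gripper_width: 0.0242
gripper_force: 40.0
```

Emit:
step_arm([
  {"fingers": 1, "dx": 0, "dy": 0, "dz": 0, "twist": 0},
  {"fingers": 1, "dx": 0, "dy": 0, "dz": 0, "twist": 0},
], newtons=60)

```text
clock: 18.15
tool_pos: [0.4504, -0.2423, 0.2226]
tcp_rot: [0.0, 0.996, -0.087, 0.001]
wrist_force: [1.6, 5.9, 12.6]
gripper_width: 0.0237
gripper_force: 60.0
```

Run:
```python
from h import *
show()
s,R=st();print(intray(s["tool_pos"]))
robot.snapshot("scene");robot.snapshot("top")
g=s["tool_pos"]+R[:,2]*.172
print(fitscoop(g,np.arctan2(R[1,0],R[0,0])))
for c in ("top","scene"):
    print(c,[np.r_[intray(d["xyz"]),d["xyz"][2]].round(3) for d in robot.spot_in(c,"pebble0")])
```

```text
t 18.15 tcp [ 0.4504 -0.2423  0.2226] yaw -0.1741 tilt 0.14 q [-5.390e-01  3.940e-01  2.162e+00  1.000e-03  5.830e-01  1.205e+00] F [ 1.6  5.9 12.6] T [ 1.08 -0.85  0.3 ] w 0.0237 gf 60.0
[-0.04428486  0.00358563]
{'top': (np.float32(0.23451327), np.float64(-10.0)), 'scene': (np.float32(0.37818107), np.float64(58.0))}
top [array([ 0.105, -0.026,  0.047]), array([0.053, 0.032, 0.038]), array([0.103, 0.038, 0.048]), array([ 0.074, -0.02 ,  0.058])]
scene [array([ 0.046, -0.014,  0.038]), array([0.059, 0.031, 0.037]), array([ 0.042, -0.012,  0.018]), array([0.105, 0.042, 0.047]), array([ 0.106, -0.029,  0.05 ]), array([ 0.088, -0.022,  0.055])]
```

Emit:
step_arm([
  {"fingers": 1, "dx": -1, "dy": 0, "dz": -2, "twist": 0},
  {"fingers": 1, "dx": -1, "dy": 0, "dz": -4, "twist": 0},
  {"fingers": 1, "dx": -1, "dy": 0, "dz": -6, "twist": 0},
  {"fingers": 1, "dx": 0, "dy": 0, "dz": -8, "twist": 0},
  {"fingers": 1, "dx": 0, "dy": 0, "dz": -8, "twist": 0},
  {"fingers": 1, "dx": 0, "dy": 0, "dz": -6, "twist": 0},
  {"fingers": 1, "dx": 0, "dy": 0, "dz": -3, "twist": 0},
  {"fingers": 1, "dx": 0, "dy": 0, "dz": 0, "twist": 0},
  {"fingers": 1, "dx": 0, "dy": 0, "dz": 0, "twist": 0},
], newtons=60)

```text
clock: 19.35
tool_pos: [0.4465, -0.2416, 0.2588]
tcp_rot: [0.0, 0.996, -0.087, -0.0]
wrist_force: [0.6, 0.0, -4.5]
gripper_width: 0.0237
gripper_force: 60.0
```

Run:
```python
from h import *
show()
a=robot.snapshot("scene")[150:270,110:240,::-1];b=robot.snapshot("top")[155:265,285:375,::-1]
f=lambda i:cv2.resize(i,(390,480),interpolation=cv2.INTER_CUBIC)
cv2.imwrite("pics/lift.png",np.hstack([f(a),f(b)]))
for c in ("top","scene"):
    print(c,[np.r_[intray(d["xyz"]),d["xyz"][2]].round(3) for d in robot.spot_in(c,"pebble0")])
```

```text
t 19.35 tcp [ 0.4465 -0.2416  0.2588] yaw -0.1742 tilt 0.0 q [-0.542  0.319  2.169 -0.     0.654  1.203] F [ 0.6  0.  -4.5] T [ 0.14  0.47 -0.07] w 0.0237 gf 60.0
top [array([ 0.102, -0.025,  0.08 ]), array([0.077, 0.008, 0.079])]
scene [array([ 0.043, -0.012,  0.071]), array([0.054, 0.029, 0.072]), array([ 0.081, -0.022,  0.089]), array([0.089, 0.009, 0.08 ]), array([ 0.108, -0.024,  0.081])]
```

View pics/lift.png

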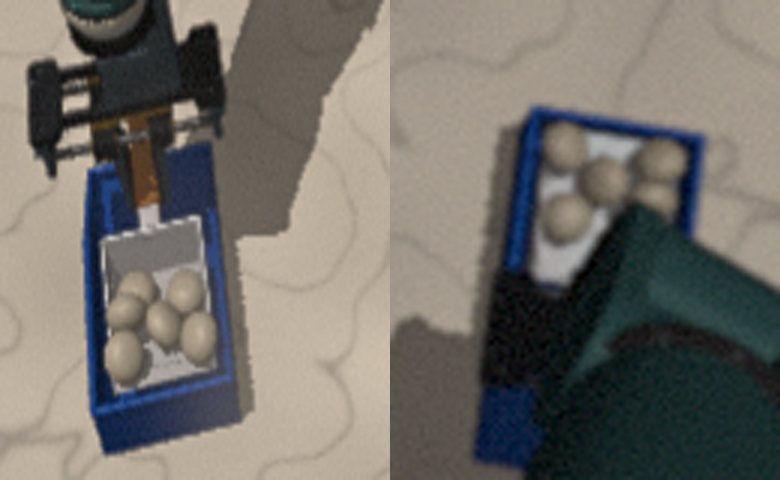

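All six pebbles are in the pan in both halves of the picture, with the lip up. I'll lift smoothly.

Emit:
step_arm([
  {"fingers": 1, "dx": 0, "dy": 0, "dz": -3, "twist": 0},
  {"fingers": 1, "dx": 0, "dy": 0, "dz": -6, "twist": 0},
  {"fingers": 1, "dx": 0, "dy": 0, "dz": -10, "twist": 0},
  {"fingers": 1, "dx": 0, "dy": 0, "dz": -14, "twist": 0},
  {"fingers": 1, "dx": 0, "dy": 0, "dz": -16, "twist": 0},
  {"fingers": 1, "dx": 0, "dy": 0, "dz": -16, "twist": 0},
  {"fingers": 1, "dx": 0, "dy": 0, "dz": -16, "twist": 0},
  {"fingers": 1, "dx": 0, "dy": 0, "dz": -16, "twist": 0},
  {"fingers": 1, "dx": 0, "dy": 0, "dz": -16, "twist": 0},
  {"fingers": 1, "dx": 0, "dy": 0, "dz": -14, "twist": 0},
  {"fingers": 1, "dx": 0, "dy": 0, "dz": -10, "twist": 0},
  {"fingers": 1, "dx": 0, "dy": 0, "dz": -7, "twist": 0},
  {"fingers": 1, "dx": 0, "dy": 0, "dz": -5, "twist": 0},
  {"fingers": 1, "dx": 0, "dy": 0, "dz": -4, "twist": 0},
  {"fingers": 1, "dx": 0, "dy": 0, "dz": 0, "twist": 0},
])

```text
clock: 21.05
tool_pos: [0.4466, -0.2416, 0.412]
tcp_rot: [0.0, 0.996, -0.087, 0.0]
wrist_force: [0.0, -0.4, -5.0]
gripper_width: 0.0236
gripper_force: 60.0
```

Run:
```python
from h import *
show()
robot.snapshot("scene");robot.snapshot("top")
s,R=st();g=s["tool_pos"]+R[:,2]*.172;yaw=np.arctan2(R[1,0],R[0,0])
for c in ("top","scene"):
    P=[d["xyz"] for d in robot.spot_in(c,"pebble0")]
    print(c,[np.r_[intray(p),p[2]].round(3) for p in P])
J=np.array([.526,.2615,0]);t=J-.145*np.array([np.cos(yaw),np.sin(yaw),0])+[0,0,.412];print(t);delta(t)
```

```text
t 21.05 tcp [ 0.4466 -0.2416  0.412 ] yaw -0.1742 tilt 0.0 q [-0.542  0.062  2.114 -0.     0.965  1.203] F [ 0.  -0.4 -5. ] T [ 0.1   0.55 -0.01] w 0.0236 gf 60.0
top [array([0.05 , 0.03 , 0.224]), array([0.078, 0.01 , 0.237])]
scene [array([ 0.106, -0.024,  0.235]), array([ 0.041, -0.013,  0.23 ]), array([0.055, 0.029, 0.223]), array([0.104, 0.041, 0.234]), array([-0.041,  0.513,  0.074]), array([0.086, 0.008, 0.237])]
[0.38319412 0.28662928 0.412     ]
tool delta mm [-1.539e+02 -5.092e+02 -4.000e-01]
```

Emit:
step_arm([
  {"fingers": 1, "dx": -1.2, "dy": -4, "dz": 0, "twist": 0},
  {"fingers": 1, "dx": -2.4, "dy": -8, "dz": 0, "twist": 0},
  {"fingers": 1, "dx": -3.6, "dy": -12, "dz": 0, "twist": 0},
  {"fingers": 1, "dx": -4.8, "dy": -16, "dz": 0, "twist": 0},
  {"fingers": 1, "dx": -6, "dy": -20, "dz": 0, "twist": 0},
  {"fingers": 1, "dx": -7.3, "dy": -24, "dz": 0, "twist": 0},
  {"fingers": 1, "dx": -8.5, "dy": -28, "dz": 0, "twist": 0},
  {"fingers": 1, "dx": -9.4, "dy": -31, "dz": 0, "twist": 0},
  {"fingers": 1, "dx": -9.4, "dy": -31, "dz": 0, "twist": 0},
  {"fingers": 1, "dx": -9.4, "dy": -31, "dz": 0, "twist": 0},
  {"fingers": 1, "dx": -9.4, "dy": -31, "dz": 0, "twist": 0},
  {"fingers": 1, "dx": -9.4, "dy": -31, "dz": 0, "twist": 0},
  {"fingers": 1, "dx": -9.4, "dy": -31, "dz": 0, "twist": 0},
  {"fingers": 1, "dx": -9.4, "dy": -31, "dz": 0, "twist": 0},
  {"fingers": 1, "dx": -9.4, "dy": -31, "dz": 0, "twist": 0},
  {"fingers": 1, "dx": -9.4, "dy": -31, "dz": 0, "twist": 0},
  {"fingers": 1, "dx": -8.5, "dy": -28, "dz": 0, "twist": 0},
  {"fingers": 1, "dx": -7.3, "dy": -24, "dz": 0, "twist": 0},
  {"fingers": 1, "dx": -6, "dy": -20, "dz": 0, "twist": 0},
  {"fingers": 1, "dx": -4.8, "dy": -16, "dz": 0, "twist": 0},
])

```text
clock: 23.25
tool_pos: [0.3854, 0.257, 0.4119]
tcp_rot: [-0.0, 0.996, -0.086, -0.0]
wrist_force: [0.4, 0.6, -5.1]
gripper_width: 0.0238
gripper_force: 60.0
```

Emit:
step_arm([
  {"fingers": 1, "dx": -3.6, "dy": -12, "dz": 0, "twist": 0},
  {"fingers": 1, "dx": -2.4, "dy": -8, "dz": 0, "twist": 0},
  {"fingers": 1, "dx": -1.8, "dy": -6, "dz": 0, "twist": 0},
  {"fingers": 1, "dx": -1.2, "dy": -4, "dz": 0, "twist": 0},
  {"fingers": 1, "dx": 0, "dy": 0, "dz": 0, "twist": 0},
  {"fingers": 1, "dx": 0, "dy": 0, "dz": 0, "twist": 0},
])

```text
clock: 23.85
tool_pos: [0.3831, 0.2861, 0.4118]
tcp_rot: [0.0, 0.996, -0.087, -0.0]
wrist_force: [-0.2, -0.6, -5.2]
gripper_width: 0.0233
gripper_force: 60.0
```

```bash
cat >> h.py <<'E'
J=np.array([.526,.2615,0])
def jarpeb():
    s,R=st();g=s["tool_pos"]+R[:,2]*.172;yaw=np.arctan2(R[1,0],R[0,0]);u=np.array([np.cos(yaw),np.sin(yaw)]);v=np.array([-u[1],u[0]])
    print("grasp rel jar",((g-J)[:2]@u).round(4),((g-J)[:2]@v).round(4),g[2].round(4))
    for c in ("top","scene"):
        print(c,[(np.r_[(np.array(d["xyz"])-J)[:2]@u,(np.array(d["xyz"])-J)[:2]@v,d["xyz"][2]]*1e3).round().tolist() for d in robot.spot_in(c,"pebble0")])
    return g,yaw
E
python3 - <<'E'
from h import *
show()
a=robot.snapshot("scene")[60:220,230:430,::-1];robot.snapshot("top")
cv2.imwrite("pics/jar1.png",cv2.resize(a,(800,640)[:2] if 0 else (750,600),interpolation=cv2.INTER_CUBIC))
g,yaw=jarpeb();print(fitscoop(g,yaw))
E
```

```text
t 23.85 tcp [0.3831 0.2861 0.4118] yaw -0.1745 tilt 0.01 q [ 0.593  0.01   2.169 -0.     0.963  2.338] F [-0.2 -0.6 -5.2] T [ 0.17  0.54 -0.01] w 0.0233 gf 60.0
grasp rel jar -0.1449 -0.0007 0.2398
top [[4.0, 29.0, 236.0], [-60.0, -19.0, 225.0]]
scene [[12.0, -33.0, 235.0], [-6.0, 1.0, 232.0]]
{'top': (np.float32(0.3553588), np.float64(-8.0)), 'scene': (np.float32(0.42906258), np.float64(-8.0))}
```

View pics/jar1.png

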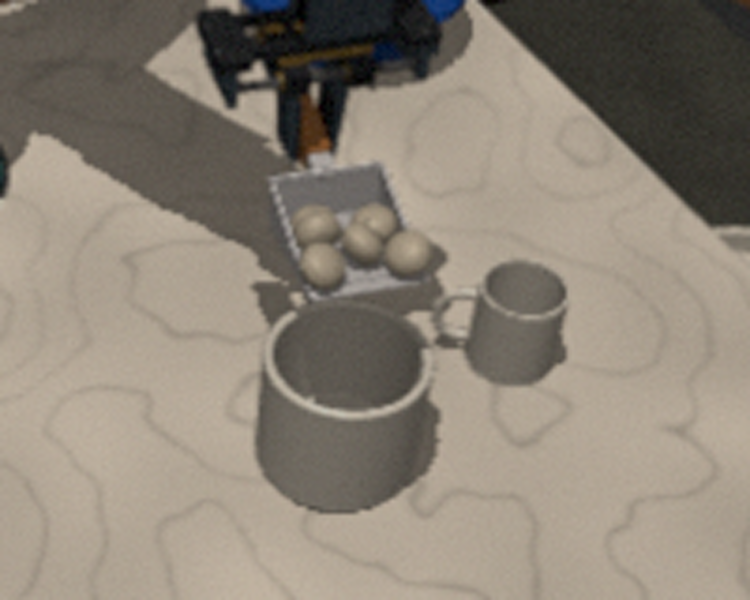

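The picture shows the loaded pan level over the jar's near half: pebbles about (320,220) to (408,252), jar mouth centre about (350,358). I'll ease the grip so that the scoop pivots lip-down.

Emit:
step_arm([
  {"fingers": 1, "dx": 0, "dy": 0, "dz": 0, "twist": 0},
  {"fingers": 1, "dx": 0, "dy": 0, "dz": 0, "twist": 0},
], newtons=40)

```text
clock: 24.35
tool_pos: [0.3831, 0.2864, 0.4119]
tcp_rot: [-0.0, 0.996, -0.087, 0.0]
wrist_force: [0.2, -1.5, -4.6]
gripper_width: 0.0237
gripper_force: 40.0
```

Emit:
step_arm([
  {"fingers": 1, "dx": 0, "dy": 0, "dz": 0, "twist": 0},
], newtons=35)

```text
clock: 24.45
tool_pos: [0.3831, 0.2864, 0.4119]
tcp_rot: [-0.0, 0.996, -0.087, 0.0]
wrist_force: [-0.7, 0.3, -4.9]
gripper_width: 0.0238
gripper_force: 35.0
```

Run:
```python
from h import *
show()
robot.snapshot("scene");robot.snapshot("top")
g,yaw=jarpeb();print(fitscoop(g,yaw))
```

```text
t 24.45 tcp [0.3831 0.2864 0.4119] yaw -0.1742 tilt 0.0 q [0.593 0.011 2.168 0.    0.963 2.338] F [-0.7  0.3 -4.9] T [ 0.14  0.5  -0.06] w 0.0238 gf 35.0
grasp rel jar -0.1451 -0.0002 0.2398
top [[3.0, 30.0, 233.0], [-15.0, 1.0, 236.0], [-32.0, -29.0, 246.0], [0.0, -37.0, 234.0], [-60.0, -17.0, 226.0]]
scene [[9.0, -34.0, 234.0], [10.0, 31.0, 228.0], [11.0, 1.0, 72.0], [106.0, -749.0, 107.0], [-17.0, -32.0, 242.0], [-7.0, 3.0, 233.0], [-42.0, 24.0, 227.0]]
{'top': (np.float32(0.4635754), np.float64(-8.0)), 'scene': (np.float32(0.4206433), np.float64(-8.0))}
```

Emit:
step_arm([
  {"fingers": 1, "dx": 0, "dy": 0, "dz": 0, "twist": 0},
], newtons=31)

```text
clock: 24.85
tool_pos: [0.3831, 0.2864, 0.4118]
tcp_rot: [0.0, 0.996, -0.087, -0.0]
wrist_force: [0.3, 0.0, -5.3]
gripper_width: 0.024
gripper_force: 31.0
```

Emit:
step_arm([
  {"fingers": 1, "dx": 0, "dy": 0, "dz": 0, "twist": 0},
], newtons=27)

```text
clock: 24.95
tool_pos: [0.3831, 0.2864, 0.4118]
tcp_rot: [0.0, 0.996, -0.087, -0.0]
wrist_force: [0.4, -0.0, -4.0]
gripper_width: 0.0238
gripper_force: 27.0
```

Run:
```python
from h import *
show()
robot.snapshot("scene");robot.snapshot("top")
g,yaw=jarpeb();print(fitscoop(g,yaw))
```

```text
t 24.95 tcp [0.3831 0.2864 0.4118] yaw -0.1742 tilt 0.0 q [0.593 0.011 2.168 0.    0.963 2.338] F [ 0.4 -0.  -4. ] T [ 0.12  0.53 -0.01] w 0.0238 gf 27.0
grasp rel jar -0.1451 -0.0002 0.2399
top [[-61.0, -18.0, 228.0], [1.0, 28.0, 234.0], [-35.0, -28.0, 245.0], [-0.0, -35.0, 236.0]]
scene [[10.0, -35.0, 234.0], [-5.0, 4.0, 234.0], [6.0, 31.0, 231.0]]
{'top': (np.float32(0.366949), np.float64(-4.0)), 'scene': (np.float32(0.43068498), np.float64(-8.0))}
```

Emit:
step_arm([
  {"fingers": 1, "dx": 0, "dy": 0, "dz": 0, "twist": 0},
], newtons=24)

```text
clock: 25.35
tool_pos: [0.3831, 0.2864, 0.4119]
tcp_rot: [-0.0, 0.996, -0.087, 0.0]
wrist_force: [0.4, -0.9, -5.0]
gripper_width: 0.0238
gripper_force: 24.0
```

Run:
```python
from h import *
show()
robot.snapshot("scene")
g,yaw=jarpeb();print(fitscoop(g,yaw,("scene",)))
```

```text
t 25.35 tcp [0.3831 0.2864 0.4119] yaw -0.1741 tilt 0.01 q [ 0.593  0.011  2.168 -0.     0.962  2.338] F [ 0.4 -0.9 -5. ] T [ 0.1   0.44 -0.02] w 0.0238 gf 24.0
grasp rel jar -0.145 -0.0002 0.2399
top [[-61.0, -18.0, 228.0], [1.0, 28.0, 234.0], [-35.0, -28.0, 245.0], [-0.0, -35.0, 236.0]]
scene [[5.0, 30.0, 223.0], [-20.0, -31.0, 235.0], [8.0, -35.0, 226.0], [-6.0, -1.0, 226.0], [103.0, -748.0, 108.0], [-43.0, 25.0, 219.0], [-85.0, 1.0, 216.0]]
{'scene': (np.float32(0.41608724), np.float64(-4.0))}
```

Emit:
step_arm([
  {"fingers": 1, "dx": 0, "dy": 0, "dz": 0, "twist": 0},
  {"fingers": 1, "dx": 0, "dy": 0, "dz": 0, "twist": 0},
], newtons=23)

```text
clock: 25.75
tool_pos: [0.3831, 0.2864, 0.4119]
tcp_rot: [-0.0, 0.996, -0.087, 0.0]
wrist_force: [0.5, -0.4, -2.3]
gripper_width: 0.0239
gripper_force: 23.0
```

Run:
```python
from h import *
show()
robot.snapshot("scene")
g,yaw=jarpeb();print(fitscoop(g,yaw,("scene",)))
```

```text
t 25.75 tcp [0.3831 0.2864 0.4119] yaw -0.1742 tilt 0.0 q [ 0.593  0.011  2.168 -0.     0.963  2.338] F [ 0.5 -0.4 -2.3] T [0.01 0.12 0.01] w 0.0239 gf 23.0
grasp rel jar -0.1449 -0.0001 0.2399
top [[-61.0, -18.0, 228.0], [1.0, 28.0, 234.0], [-35.0, -28.0, 245.0], [-0.0, -35.0, 236.0]]
scene [[-79.0, -25.0, 183.0], [-2.0, 6.0, 140.0], [-10.0, -35.0, 152.0]]
{'scene': (np.float32(0.60184985), np.float64(18.0))}
```

Emit:
step_arm([
  {"fingers": 1, "dx": 0, "dy": 0, "dz": 0, "twist": 0},
  {"fingers": 1, "dx": 0, "dy": 0, "dz": 0, "twist": 0},
  {"fingers": 1, "dx": 0, "dy": 0, "dz": 0, "twist": 0},
], newtons=23)

```text
clock: 26.25
tool_pos: [0.3831, 0.2864, 0.4119]
tcp_rot: [-0.0, 0.996, -0.087, 0.0]
wrist_force: [-0.1, -0.9, -2.9]
gripper_width: 0.0241
gripper_force: 23.0
```

Run:
```python
from h import *
show()
robot.snapshot("scene");robot.snapshot("top")
g,yaw=jarpeb();print(fitscoop(g,yaw))
for c in("top","scene"):
    for d in robot.outline_of(c,"jar")[:1]: print(c,d["confidence"],fit("jar",np.array([.526,.2615,0]),{c:d["mask"].astype(np.float32)},2))
```

```text
t 26.25 tcp [0.3831 0.2864 0.4119] yaw -0.1742 tilt 0.01 q [ 0.593  0.011  2.168 -0.     0.963  2.338] F [-0.1 -0.9 -2.9] T [0.11 0.22 0.04] w 0.0241 gf 23.0
grasp rel jar -0.145 -0.0002 0.2399
top [[8.0, 28.0, 96.0], [32.0, -25.0, 60.0], [28.0, 4.0, 35.0], [-10.0, -21.0, 146.0], [13.0, -35.0, 35.0], [17.0, -5.0, 77.0]]
scene [[2.0, 21.0, 135.0]]
{'top': (np.float32(0.75302154), np.float64(24.0)), 'scene': (np.float32(0.7818206), np.float64(22.0))}
top 0.92 (array([0.525906  , 0.26153684]), np.float64(0.501705527305603))
scene 0.89 (array([0.53028226, 0.26050428]), np.float64(0.8143307566642761))
```

Emit:
step_arm([
  {"fingers": 1, "dx": 4, "dy": 0, "dz": -2, "twist": 0},
  {"fingers": 1, "dx": 7, "dy": 0, "dz": -4, "twist": 0},
  {"fingers": 1, "dx": 5, "dy": 0, "dz": -3, "twist": 0},
  {"fingers": 1, "dx": 0, "dy": 0, "dz": 0, "twist": 0},
], newtons=23)

```text
clock: 27.05
tool_pos: [0.3998, 0.2836, 0.4215]
tcp_rot: [-0.0, 0.996, -0.087, 0.0]
wrist_force: [-0.5, 0.3, -2.0]
gripper_width: 0.024
gripper_force: 23.0
```

Emit:
step_arm([
  {"fingers": 1, "dx": 0, "dy": 0, "dz": 0, "twist": 0},
  {"fingers": 1, "dx": 0, "dy": 0, "dz": 0, "twist": 0},
], newtons=11)

```text
clock: 27.25
tool_pos: [0.3988, 0.2836, 0.4207]
tcp_rot: [0.0, 0.996, -0.087, -0.0]
wrist_force: [0.0, 0.1, -0.7]
gripper_width: 0.0241
gripper_force: 11.0
```

Run:
```python
from h import *
show()
robot.snapshot("scene");robot.snapshot("top")
g,yaw=jarpeb();print(fitscoop(g,yaw))
```

```text
t 27.25 tcp [0.3988 0.2836 0.4207] yaw -0.1743 tilt 0.02 q [0.57  0.018 2.142 0.    0.982 2.316] F [ 0.   0.1 -0.7] T [0.05 0.11 0.  ] w 0.0241 gf 11.0
grasp rel jar -0.1292 -0.0003 0.2487
top [[6.0, -35.0, 39.0], [63.0, -515.0, 9.0], [20.0, 35.0, 43.0], [35.0, -27.0, 56.0], [27.0, -1.0, 34.0]]
scene [[34.0, -6.0, 65.0]]
{'top': (np.float32(0.7614652), np.float64(24.0)), 'scene': (np.float32(0.8235596), np.float64(24.0))}
```

Emit:
step_arm([
  {"fingers": 1, "dx": 0, "dy": 0, "dz": 0, "twist": 0},
  {"fingers": 1, "dx": 0, "dy": 0, "dz": 0, "twist": 0},
], newtons=7)

```text
clock: 27.75
tool_pos: [0.3988, 0.2836, 0.4208]
tcp_rot: [0.0, 0.996, -0.087, -0.0]
wrist_force: [-0.4, -0.6, -1.1]
gripper_width: 0.0237
gripper_force: 7.0
```

Run:
```python
from h import *
show()
robot.snapshot("scene");robot.snapshot("top")
g,yaw=jarpeb();print(fitscoop(g,yaw))
```

```text
t 27.75 tcp [0.3988 0.2836 0.4208] yaw -0.1741 tilt 0.0 q [ 0.571  0.018  2.142 -0.     0.982  2.315] F [-0.4 -0.6 -1.1] T [0.05 0.1  0.01] w 0.0237 gf 7.0
grasp rel jar -0.1291 -0.0002 0.2488
top [[9.0, -35.0, 35.0], [18.0, 36.0, 44.0], [33.0, -24.0, 56.0]]
scene [[-71.0, 3.0, 167.0]]
{'top': (np.float32(0.74758756), np.float64(24.0)), 'scene': (np.float32(0.839316), np.float64(24.0))}
```

Emit:
step_arm([
  {"fingers": 1, "dx": 0, "dy": 0, "dz": 0, "twist": 0},
  {"fingers": 1, "dx": 0, "dy": 0, "dz": -10, "twist": 0},
  {"fingers": 1, "dx": 0, "dy": 0, "dz": -15, "twist": 0},
  {"fingers": 1, "dx": 0, "dy": 0, "dz": -15, "twist": 0},
  {"fingers": 1, "dx": 5, "dy": 10, "dz": 0, "twist": 0},
  {"fingers": 1, "dx": 12, "dy": 20, "dz": 0, "twist": 0},
  {"fingers": 1, "dx": 18, "dy": 30, "dz": 0, "twist": 0},
  {"fingers": 1, "dx": 20, "dy": 34, "dz": 0, "twist": 0},
  {"fingers": 1, "dx": 20, "dy": 34, "dz": 0, "twist": 0},
  {"fingers": 1, "dx": 20, "dy": 34, "dz": 0, "twist": 0},
  {"fingers": 1, "dx": 17, "dy": 30, "dz": 0, "twist": 0},
  {"fingers": 1, "dx": 13, "dy": 20, "dz": 0, "twist": 0},
  {"fingers": 1, "dx": 7, "dy": 12, "dz": 0, "twist": 0},
  {"fingers": 1, "dx": 0, "dy": 0, "dz": 0, "twist": 0},
], newtons=30)

```text
clock: 29.45
tool_pos: [0.4902, 0.0388, 0.4606]
tcp_rot: [0.0, 0.996, -0.088, -0.0]
wrist_force: [-0.2, 0.4, -1.9]
gripper_width: 0.0235
gripper_force: 30.0
```

Run:
```python
from h import *
show()
robot.snapshot("scene");robot.snapshot("top")
g,yaw=jarpeb();print(fitscoop(g,yaw))
for c in("top","scene"):
    print([(d["confidence"],int(d["mask"].sum()),np.argwhere(d["mask"]).mean(0).round()) for d in robot.outline_of(c,"pebble0")])
    for d in robot.outline_of(c,"jar")[:1]: print(c,d["confidence"],fit("jar",np.array([.526,.2615,0]),{c:d["mask"].astype(np.float32)},2))
```

```text
t 29.45 tcp [0.4902 0.0388 0.4606] yaw -0.176 tilt 0.02 q [ 0.032 -0.029  2.109 -0.     1.063  1.779] F [-0.2  0.4 -1.9] T [0.08 0.09 0.05] w 0.0235 gf 30.0
grasp rel jar 0.0027 -0.2241 0.2886
top [[-18.0, 18.0, 35.0], [34.0, -27.0, 53.0], [-38.0, -14.0, 43.0]]
scene []
{'scene': (np.float32(0.8187226), np.float64(24.0))}
[(0.57, 51, array([213., 181.])), (0.51, 51, array([204., 180.])), (0.44, 35, array([225., 172.]))]
top 0.9 (array([0.52569556, 0.26007297]), np.float64(0.6808727979660034))
[]
scene 0.78 (array([0.52617181, 0.26354019]), np.float64(0.9123638868331909))
```

Emit:
step_arm([
  {"fingers": 1, "dx": 0, "dy": 0, "dz": 15, "twist": 0},
  {"fingers": 1, "dx": 0, "dy": 0, "dz": 30, "twist": 0},
  {"fingers": 1, "dx": 0, "dy": 0, "dz": 35, "twist": 0},
  {"fingers": 1, "dx": 0, "dy": 0, "dz": 35, "twist": 0},
  {"fingers": 1, "dx": 0, "dy": 0, "dz": 25, "twist": 0},
  {"fingers": 1, "dx": 0, "dy": 0, "dz": 15, "twist": 0},
  {"fingers": 1, "dx": 0, "dy": 0, "dz": 8, "twist": 0},
  {"fingers": 1, "dx": 0, "dy": 0, "dz": 6, "twist": 0},
  {"fingers": 1, "dx": 0, "dy": 0, "dz": 5, "twist": 0},
  {"fingers": 1, "dx": 0, "dy": 0, "dz": 0, "twist": 0},
], newtons=15)

```text
clock: 30.95
tool_pos: [0.4902, 0.0402, 0.287]
tcp_rot: [-0.0, 0.996, -0.087, 0.0]
wrist_force: [0.2, -0.1, -0.3]
gripper_width: 0.0238
gripper_force: 15.0
```

Run:
```python
from h import *
show()
robot.snapshot("scene");g,yaw=jarpeb();print(fitscoop(g,yaw,("scene",)))
```

```text
t 30.95 tcp [0.4902 0.0402 0.287 ] yaw -0.1741 tilt 0.03 q [0.034 0.243 2.196 0.    0.702 1.779] F [ 0.2 -0.1 -0.3] T [ 0.06  0.11 -0.03] w 0.0238 gf 15.0
grasp rel jar 0.0032 -0.2242 0.1152
top [[-18.0, 18.0, 35.0], [34.0, -27.0, 53.0], [-38.0, -14.0, 43.0]]
scene [[68.0, -220.0, 33.0]]
{'scene': (np.float32(0.8444322), np.float64(22.0))}
```

Emit:
step_arm([
  {"fingers": 1, "dx": 0, "dy": 0, "dz": 2, "twist": 0},
  {"fingers": 1, "dx": -4.8, "dy": 0, "dz": 6.2, "twist": 0},
  {"fingers": 1, "dx": -4.8, "dy": 0, "dz": 6.2, "twist": 0},
  {"fingers": 1, "dx": -4.7, "dy": 0, "dz": 6.2, "twist": 0},
  {"fingers": 1, "dx": -3.4, "dy": 0, "dz": 6, "twist": 0},
  {"fingers": 1, "dx": -3.4, "dy": 0, "dz": 6, "twist": 0},
  {"fingers": 1, "dx": -3.4, "dy": 0, "dz": 6, "twist": 0},
  {"fingers": 1, "dx": -2.5, "dy": 0, "dz": 6, "twist": 0},
  {"fingers": 1, "dx": -2.5, "dy": 0, "dz": 6, "twist": 0},
  {"fingers": 1, "dx": -2.2, "dy": 0, "dz": 5.5, "twist": 0},
  {"fingers": 1, "dx": -1.5, "dy": 0, "dz": 4, "twist": 0},
  {"fingers": 1, "dx": 0, "dy": 0, "dz": 0, "twist": 0},
], newtons=8)

```text
clock: 32.35
tool_pos: [0.4571, 0.0459, 0.2262]
tcp_rot: [0.0, 0.996, -0.087, -0.0]
wrist_force: [0.2, -0.2, -1.5]
gripper_width: 0.0238
gripper_force: 8.0
```

Run:
```python
from h import *
show()
robot.snapshot("scene");g,yaw=jarpeb();print(fitscoop(g,yaw,("scene",)))
```

```text
t 32.35 tcp [0.4571 0.0459 0.2262] yaw -0.1742 tilt 0.04 q [0.049 0.327 2.262 0.    0.554 1.794] F [ 0.2 -0.2 -1.5] T [0.09 0.16 0.04] w 0.0238 gf 8.0
grasp rel jar -0.0304 -0.2243 0.0545
top [[-18.0, 18.0, 35.0], [34.0, -27.0, 53.0], [-38.0, -14.0, 43.0]]
scene []
{'scene': (np.float32(0.878458), np.float64(0.0))}
```

Flat. I'll settle it, open the fingers, rise straight up and move clear.

Emit:
step_arm([
  {"fingers": 1, "dx": 0, "dy": 0, "dz": 1, "twist": 0},
  {"fingers": -1, "dx": 0, "dy": 0, "dz": 0, "twist": 0},
  {"fingers": -1, "dx": 0, "dy": 0, "dz": 0, "twist": 0},
  {"fingers": -1, "dx": 0, "dy": 0, "dz": 0, "twist": 0},
  {"fingers": -1, "dx": 0, "dy": 0, "dz": 0, "twist": 0},
  {"fingers": -1, "dx": 0, "dy": 0, "dz": 0, "twist": 0},
  {"fingers": -1, "dx": 0, "dy": 0, "dz": 0, "twist": 0},
  {"fingers": -1, "dx": 0, "dy": 0, "dz": -20, "twist": 0},
  {"fingers": -1, "dx": 0, "dy": 0, "dz": -40, "twist": 0},
  {"fingers": -1, "dx": 0, "dy": 0, "dz": -40, "twist": 0},
  {"fingers": -1, "dx": 0, "dy": 0, "dz": -40, "twist": 0},
  {"fingers": -1, "dx": 0, "dy": 0, "dz": -30, "twist": 0},
  {"fingers": -1, "dx": 0, "dy": 0, "dz": 0, "twist": 0},
], newtons=3)

```text
clock: 33.85
tool_pos: [0.4582, 0.046, 0.3996]
tcp_rot: [-0.0, 0.996, -0.087, 0.003]
wrist_force: [-0.7, 0.1, -0.7]
gripper_width: 0.0908
gripper_force: 0.0
```

Run:
```python
from h import *
show()
for c in("top","scene"):
    im=robot.snapshot(c);cv2.imwrite(f"pics/fin_{c}.png",im[:,:,::-1])
    for n,p0,k in(("scoop",[.56,.028,-.174],3),("jar",[.526,.2615,0],2)):
        for d in robot.outline_of(c,n)[:1]: print(n,c,d["confidence"],fit(n,np.array(p0),{c:d["mask"].astype(np.float32)},k))
    ds=robot.spot_in(c,"pebble0");print(c,[(np.round(np.array(d["xyz"])-[.526,.2615,0],3).tolist(),round(d["confidence"],2),intray(d["xyz"]).round(2)) for d in ds])
# jar interior and tray interior: ascii of top view
im=cv2.imread("pics/fin_top.png").astype(int)
from numpy import set_printoptions
g=im.sum(2)//3
print("\n".join("".join(" .:-=+*#%@"[min(9,max(0,(v-30)//18))] for v in r) for r in g[185:240,140:195]))
t=im[180:268,300:360];m=(t[:,:,2]>110);print("bright non-blue px in tray area rows",m.sum())
m=np.zeros((384,512),np.uint8);cv2.fillConvexPoly(m,np.round(proj("top",pose(TRAY,box((-.115,.11),(-.05,.05),(.006,))[[0,1,3,2]]))).astype(np.int32),1)
print("tray floor red>100:",((im[:,:,2]>100)&(m>0)).sum(),"of",m.sum())
```

```text
t 33.85 tcp [0.4582 0.046  0.3996] yaw -0.1742 tilt 0.37 q [ 0.049 -0.004  2.21   0.     0.93   1.794] F [-0.7  0.1 -0.7] T [ 0.09  0.04 -0.  ] w 0.0908 gf 0.0
scoop top 0.74 (array([ 0.59654743,  0.02109441, -0.19807828]), np.float64(0.12005513906478882))
jar top 0.88 (array([0.5243382 , 0.26028248]), np.float64(0.7229371666908264))
top [([0.025, -0.003, 0.032], 0.6, array([-0.03,  0.51])), ([0.028, -0.034, 0.052], 0.52, array([-0.02,  0.48])), ([0.004, -0.037, 0.034], 0.52, array([-0.05,  0.48])), ([-0.039, -0.009, 0.046], 0.49, array([-0.09,  0.5 ])), ([-0.016, 0.022, 0.033], 0.47, array([-0.08,  0.53])), ([0.025, 0.033, 0.042], 0.46, array([-0.04,  0.55]))]
scoop scene 0.98 (array([ 0.55987749,  0.02975064, -0.17942313]), np.float64(0.9257330894470215))
jar scene 0.59 (array([0.52245962, 0.26551801]), np.float64(0.9052019119262695))
scene []
+******************************************************
++++***************************************************
***++*******************+++****************************
******+************************+*****************+*****
******+++*********
[... 2209 characters left out ...]
::.::-=+*+=:
+++++=-::-=+**++=--=+******+===++***+=-:..:...::--===:.
+++*+=-:::-=+***++===+******+++***++-::......:::::-::..
+*+*++=::::--=++***++***********++=-:.......:-::::--:..
+****+=-:::::-===++*********+++=-::.......:-==-::--::. 
*+*+*++=-:::::::---=+++++++=---:........::-+*+=::::-:. 
**++++++=-::::::::::---:--::::........:--=+***=:::--:. 
*+**++*++=-:::::::::::::::........::::-++****+=::::-:. 
+*+++*+*++==-:::::::::::::::::.:::--==+***++==--:::::..
*+++*+*+**++=--:::::::::::::::::-=+++***+==-:::::::::. 
*****+++*+*++==--::::::::::::-==+*******==-::::-:::::..
+++*++*+*+++*++===-=--:::-=-=++********+-:::--::::::.. 
bright non-blue px in tray area rows 1383
tray floor red>100: 0 of 2164
```

```bash
python3 -c "
from rig import robot
print(robot.hand_in())"
```

```text
the job is handed in; nothing more can be done
None
```

I handed the job in: all six pebbles are in the jar, the tray is empty, the empty scoop lies flat on the bench and released, and the jar stayed within about 5 mm of where it was; hand-in returned no verdict.

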